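# Swap the sold jar behind the stacked gift cartons

## Robot

A 6-joint arm with a two-finger parallel gripper is mounted at the origin on the work surface. World frame = base frame: x ahead of the robot, y to its left, z up, the work surface at z = 0. Lengths are in m, angles in rad, forces in N, time in s.
With the tool pointing down it reaches from about 0.375 to 0.9 m from the base axis. Payload 3.1 kg.
Tool frame: the origin (TCP) lies midway between the tips of the shut fingers; the grasp point (between the pads) lies 19 mm behind it; y points along the fingers, x is the direction in which the jaws open and shut, and the axes are right-handed (so a half turn about y gives the same grasp; the last joint's range is limited). The gripper opens to 87 mm and grips with 3 to 60 N. Pads are 19 mm wide; open, the fingers measure 117 mm over their backs; the gripper's body (75 mm by 190 mm) begins 51 mm behind the grasp point.
Start: joints at [1.143, 0.527, 1.433, -0, 1.181, -0.178], TCP at [0.154, 0.606, 0.223] pointing down, gripper open.
Joint ranges: [-3.08, 3.08], [-0.75, 2.2], [0.22, 2.44], [-1.43, 4.57], [0, 2.65], [-2.85, 2.85]. Speed limits (rad/s): [2.79, 2.79, 3.14, 3.14, 3.14, 3.14].

## Interface

Orientations are given as a unit quaternion [x, y, z, w].
In Python, from rig import * gives the robot as it stands.
- The arm moves only by the tool jog_arm, never from a script. Its argument "series" is a list of rows, each a list of 7 numbers: the shift along the tool's x, y, z in mm, then the turn, a rotation vector about the tool's x, y, z in rad, then the gripper's target within -1 to 1 (shut at 1, half-way at 0, fully open at -1). A call has 1 to 20 rows; each row is the pose to reach, as a shift and turn from the pose commanded when the call began, along the tool's axes at that moment; what a row does not reach only later rows make up. A row lasts 1/8 s, in which the tool goes at most 62.5 mm and 10.7 degrees, less where a joint would pass 70% of its speed; a pose out of reach is approached as far as the arm can. A call with a gripper value outside its range is refused whole. The fingers move at their own pace and stop on an object; "grip_force" is the grip in N (left out, the last holds). Time passes only in rows, so rows that repeat a pose let the fingers close. It gives the time, the measured TCP pose, the force and the opening at its end, in the units of the state.
- get_obs(): the state, without advancing time (a new reading comes with each control period).
- camera(name): name is "side" or "top"; returns a dict with "img" (420x560x3 uint8, red, green, blue), "depth" (420x560 float32, m along the optical axis (not along the pixel's ray), 0 where there is no reading), "camera_matrix" (3x3 intrinsics, pixels), "D" ([k1, k2, p1, p2, k3] as OpenCV has them; the pictures are not rectified), "rvec" (rotation vector, rad) and "tvec" (3), from world to camera coordinates, as OpenCV has them. Camera axes: x right, y down, z forward; pixel columns grow to the right and rows downward; lengths in m; the calibration is good to about 2 mm. A picture is of the moment at which its call begins.
- hand_in(): hands the job in, once; it reports no verdict.
The state is a dict: "time": time; "q": joint angles; "joint_velocities": joint speeds; "joint_torque": joint torques, N m; "position": TCP position; "tool_rot": TCP orientation; "ft_force": force on the tool from outside, world axes, zero at the start; "moment": the same for the moment, N m; "grip_width": finger opening in m.
Only numpy, scipy, OpenCV 4.12 (cv2) and the standard library are available. Lean on these libraries where they do the work, as an engineer would, in place of code of your own. Each camera call takes 0.05 s, during which the arm holds its last target.

## Task

The small lidded jar behind the stacked gift cartons has been sold: move both cartons to the grey side mat, standing side by side, then stand the jar upright in the wooden tray, and stand the square vase on the round tile where the jar was. Then put the cartons back, the large one squarely on its oblong tile and the small one centred and square on top of it. Set the glass down, do not drop or tip it, and leave the other two pieces on the display ledge where they are.

Things in the scene. Friction and masses are not known exactly. Their poses are not given: they have to be found in the camera images.
- carton_large: larger plain brown cardboard gift carton with a narrow paper band along x over its top, 80 x 62 x 60 mm high (own x, y, z), about 300 g, rigid. Starts on the oblong tile, with the small carton on top. Origin at the centre of its underside, z up.
- carton_small: smaller plain brown cardboard gift carton with the same paper band, 56 x 40 x 50 mm high (own x, y, z), about 160 g, rigid. Starts centred on the large carton. Origin at the centre of its underside, z up.
- jar: round ribbed amber glass jar, 56 mm diameter, vertical sides from 4 to 58 mm height; brass rim 58 mm across at 62 to 67 mm; closed lid (fixed to it) with a ball knob, 89 mm high in all, about 300 g. Starts on the round tile behind the carton stack (15 mm gap). Origin at the centre of its underside, z up.
- square_vase: square ribbed amber glass vase, open at the top, 46 x 46 mm outside with vertical walls 5 mm thick, 76 mm high, about 280 g. Starts on the table between the robot and the ledge. Origin at the centre of its underside, x and y square to its sides, z up.
- mat: flat grey felt side mat, fixed to the table, 220 x 110 x 4 mm thick (own x, y, z). Origin at the centre of its underside; its top is 4 mm above it. Lies to the left or right of the ledge.
- tray: shallow open wooden tray, fixed to the table, 170 x 140 mm outside, walls 5 mm thick and 24 mm high, inner floor 5 mm above its origin. Origin at the centre of its underside. Lies on the other side from the mat.
- jar_tile: round marble tile, 64 mm diameter, 4 mm thick, fixed on the ledge: the jar's place. Origin at the centre of its underside, x square to the ledge's front edge and pointing away from the robot. Tile top 14 mm above the table. The ledge is a flat black board with brass edges, 190 x 320 x 10 mm, with a strip 22 mm high along its far edge, 50 mm behind the tile's centre.
- box_tile: oblong marble tile, 88 x 70 x 4 mm (own x, y, z), fixed on the ledge 83 mm in front of the round tile's centre: the cartons' place. Origin at the centre of its underside, top 14 mm above the table. x runs towards the round tile.
- flared_vase: waisted amber glass vase, flared at the mouth, 56 mm diameter, 115 mm high, on the ledge; stays where it is. It, the bowl and the jar stand in a row 100 mm apart, in any order. Origin at the centre of its underside, z up.
- footed_bowl: small amber glass bowl on a stemmed foot, 58 mm diameter, 75 mm high, on the ledge in the same row; stays where it is. Origin at the centre of its underside, z up.
Things that resemble listed ones, but are neither listed nor needed, are in the scene too. Of the things that look like the mat, the larger one is meant. What is shaped like the carton_small but pink is not meant.

How it is judged:
On the way, in this order (a step that is already met when the one before it is completed fails the run):
1. both cartons stand released on the grey mat, the jar still on its tile (x of carton_large in the frame of mat between -0.105 and 0.105 m and y of carton_large in the frame of mat between -0.05 and 0.05 m and z of each of carton_large, carton_small in the frame of mat below 0.01 m and angle between each of carton_large, carton_small's own z axis and vertical below 0.12 rad and x of carton_small in the frame of mat between -0.105 and 0.105 m and y of carton_small in the frame of mat between -0.05 and 0.05 m and contact force between each of carton_large, carton_small and the fingers below 0.2 N and linear speed of each of carton_large, carton_small below 0.03 m/s and horizontal distance between jar and jar_tile below 0.02 m), for 0.2 s.
2. the jar stands released in the tray, the cartons still on the mat (x of jar in the frame of tray between -0.055 and 0.055 m and y of jar in the frame of tray between -0.042 and 0.042 m and z of jar in the frame of tray below 0.013 m and angle between each of jar, carton_large, carton_small's own z axis and vertical below 0.12 rad and contact force between jar and the fingers below 0.2 N and linear speed of jar below 0.03 m/s and x of carton_large in the frame of mat between -0.105 and 0.105 m and y of carton_large in the frame of mat between -0.05 and 0.05 m and z of each of carton_large, carton_small in the frame of mat below 0.01 m and x of carton_small in the frame of mat between -0.105 and 0.105 m and y of carton_small in the frame of mat between -0.05 and 0.05 m), for 0.2 s.
3. the square vase stands released on the round tile, the cartons still on the mat (horizontal distance between square_vase and jar_tile below 0.012 m and z of square_vase in the frame of jar_tile below 0.01 m and angle between each of square_vase, carton_large, carton_small's own z axis and vertical below 0.12 rad and contact force between square_vase and the fingers below 0.2 N and linear speed of square_vase below 0.03 m/s and x of carton_large in the frame of mat between -0.105 and 0.105 m and y of carton_large in the frame of mat between -0.05 and 0.05 m and z of each of carton_large, carton_small in the frame of mat below 0.01 m and x of carton_small in the frame of mat between -0.105 and 0.105 m and y of carton_small in the frame of mat between -0.05 and 0.05 m), for 0.2 s.
4. the large carton stands released on the oblong tile, the small one not yet on it (horizontal distance between carton_large and box_tile below 0.012 m and z of carton_large in the frame of box_tile below 0.01 m and angle between the x axis of carton_large and the x axis of box_tile, either way round below 0.17 rad and angle between carton_large's own z axis and vertical below 0.12 rad and contact force between carton_large and the fingers below 0.2 N and linear speed of carton_large below 0.03 m/s and horizontal distance between carton_small and carton_large above 0.05 m), for 0.2 s.
At the end, for the whole second after the job is handed in: Jar upright on the tray floor; square vase upright on the round tile (12 mm); large carton on the oblong tile (12 mm, 0.17 rad); small carton on it (10 mm along, 9 mm across, 0.17 rad); flared vase and footed bowl upright, within 15 mm of their start; all released, at rest (x of jar in the frame of tray between -0.055 and 0.055 m and y of jar in the frame of tray between -0.042 and 0.042 m and z of jar in the frame of tray below 0.013 m and angle between each of jar, square_vase, carton_large, carton_small, flared_vase, footed_bowl's own z axis and vertical below 0.12 rad and horizontal distance between square_vase and jar_tile below 0.012 m and z of square_vase in the frame of jar_tile below 0.01 m and horizontal distance between carton_large and box_tile below 0.012 m and z of carton_large in the frame of box_tile below 0.01 m and angle between the x axis of carton_large and the x axis of box_tile, either way round below 0.17 rad and x of carton_small in the frame of carton_large between -0.01 and 0.01 m and y of carton_small in the frame of carton_large between -0.009 and 0.009 m and z of carton_small in the frame of carton_large between 0.054 and 0.066 m and angle between the x axis of carton_small and the x axis of carton_large, either way round below 0.17 rad and contact force between each of jar, square_vase, carton_large, carton_small and the fingers below 0.2 N and linear speed of each of jar, square_vase, carton_large, carton_small below 0.03 m/s and distance of each of flared_vase, footed_bowl from where it was at the start of the episode below 0.015 m); the robot touches nothing.
It fails at once if the flared vase or the footed bowl is pushed away (more than 25 mm) or tipped over (distance of any of flared_vase, footed_bowl from where it was at the start of the episode above 0.025 m or angle between any of flared_vase, footed_bowl's own z axis and vertical above 0.5 rad).
It fails at once if the jar or the square vase is tipped over (angle between any of jar, square_vase's own z axis and vertical above 0.6 rad).
It fails at once if the jar is dropped into the tray or the vase onto the tile (an impact over 100 N) (contact force between jar and tray above 100 N or contact force between square_vase and jar_tile above 100 N).
It also fails if it takes over 144 s, if anything falls off the work surface, if the arm or the gripper's body presses on something with over 40 N, if the wrist force passes 120 N, or if a joint passes its speed limit or range.

## Working session

There is one attempt and no reset: what is moved stays moved. The work goes in short steps, Python scripts to look and compute and a tool call to move; the robot and the scene stay as the last step left them, time stands still between calls to the robot, and variables do not carry over. Pictures are saved under pics/ and viewed, and the job is handed in when it is done.

Besides the shell and the picture viewer there is one more tool, called after "Emit:" as name(argument=value, ...), one argument or row to a line, values as JSON. jog_arm: Moves the arm, as the interface text tells. Its arguments: {"type":"object","properties":{"series":{"type":"array","items":{"type":"array","items":{"type":"number"}}},"grip_force":{"type":"number"}},"required":["series"]}

```bash
mkdir -p pics; ls
python3 - <<'E'
from rig import *
import cv2,numpy as np
o=get_obs()
for k,v in o.items(): print(k,np.round(v,3))
for n in("side","top"):
    c=camera(n); cv2.imwrite(f"pics/{n}0.png",c["img"][:,:,::-1])
    R=cv2.Rodrigues(np.array(c["rvec"]))[0]; print(n,np.round(c["camera_matrix"],1).tolist(),c["D"],"pos",-R.T@np.array(c["tvec"]).ravel(),"fwd",R[2])
E
```

```text
pics
time 0.0
q [ 1.143  0.528  1.434 -0.     1.181 -0.179]
joint_velocities [-0.001 -0.002  0.001 -0.001 -0.001  0.   ]
joint_torque [ -0.    -44.004 -17.659   0.063   0.058  -0.   ]
position [0.154 0.605 0.222]
tool_rot [ 0.559  0.433 -0.435 -0.558]
ft_force [1.088 1.01  0.742]
moment [-0.027 -0.042 -0.019]
grip_width 0.087
side [[387.9, 0.0, 278.9], [0.0, 387.9, 215.0], [0.0, 0.0, 1.0]] [-0.0113521  0.         0.         0.         0.       ] pos [ 0.41588507 -0.58358121  0.51366145] fwd [ 0.0870519   0.78168832 -0.61756404]
top [[465.6, 0.0, 279.1], [0.0, 465.6, 209.4], [0.0, 0.0, 1.0]] [-0.08963817  0.          0.          0.          0.        ] pos [0.26467246 0.01768764 0.97939053] fwd [ 0.2420489   0.00137936 -0.97026307]
```

View pics/side0.png

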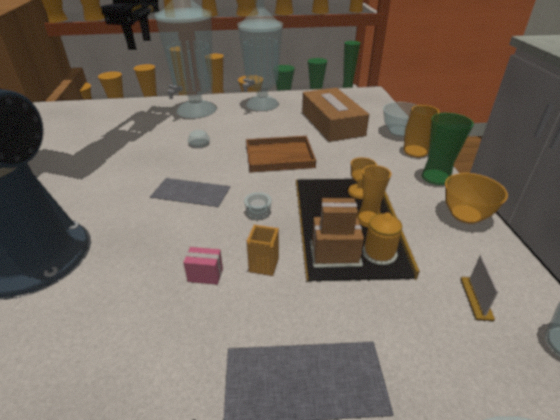

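View pics/top0.png

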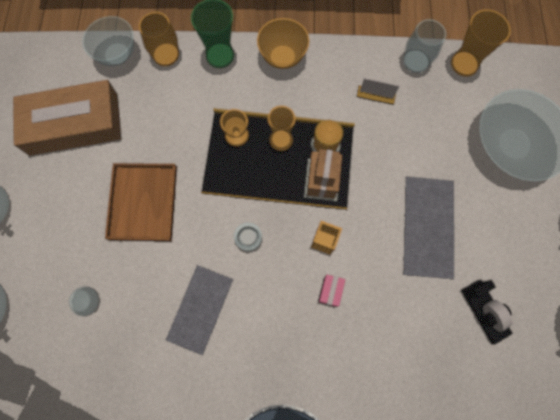

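The two mat-like felts in the top view are at (430,227), to the right of the ledge, and at (200,310). The first looks larger, so I'll measure both and crop the candidates.

```bash
cat > h.py <<'E'
from rig import *
import cv2,numpy as np
from scipy.spatial.transform import Rotation as Ro
class Cam:
    def __init__(s,n):
        c=camera(n); s.img=c["img"]; s.d=c["depth"]; s.K=np.array(c["camera_matrix"],float); s.D=np.array(c["D"],float)
        s.rv=np.array(c["rvec"],float); s.R=cv2.Rodrigues(s.rv)[0]; s.t=np.array(c["tvec"],float).ravel(); s.C=-s.R.T@s.t
        s.hsv=cv2.cvtColor(s.img,cv2.COLOR_RGB2HSV)
    def rays(s,px):
        u=cv2.undistortPoints(np.asarray(px,float).reshape(-1,1,2),s.K,s.D).reshape(-1,2)
        return np.c_[u,np.ones(len(u))]@s.R
    def plane(s,px,z):
        r=s.rays(px); return s.C+r*((z-s.C[2])/r[:,2])[:,None]
    def cloud(s):
        h,w=s.d.shape; g=np.stack(np.meshgrid(np.arange(w),np.arange(h)),-1).reshape(-1,2)
        return (s.C+s.rays(g)*s.d.reshape(-1,1)).reshape(h,w,3)
    def proj(s,P): return cv2.projectPoints(np.asarray(P,float).reshape(-1,1,3),s.rv,s.t,s.K,s.D)[0].reshape(-1,2)
    def save(s,name,crop=None,k=1):
        im=s.img[:,:,::-1]
        if crop: x0,y0,x1,y1=crop; im=im[y0:y1,x0:x1]
        cv2.imwrite("pics/"+name,cv2.resize(im,None,fx=k,fy=k,interpolation=cv2.INTER_CUBIC))
def rect(pts):
    (c,wh,a)=cv2.minAreaRect(np.asarray(pts,np.float32)); return np.round(c,4),np.round(wh,4),round(a,2)
def tool():
    o=get_obs(); return np.array(o["position"]),Ro.from_quat(o["tool_rot"]).as_matrix(),o
E
python3 - <<'E'
from h import *
p,R,o=tool(); print("tool axes cols\n",R.round(3))
t=Cam("top"); X=t.cloud()
print("valid depth",(t.d>0).mean())
for nm,(u,v) in dict(table=(300,330),mat=(430,227),mat2=(200,310),tray=(140,200),ledge=(240,180),small=(325,163),pink=(333,290)).items(): print(nm,X[v,u].round(4))
for nm,(x0,y0,x1,y1) in dict(mat=(395,165,465,290),mat2=(155,255,245,365)).items():
    g=cv2.cvtColor(t.img,cv2.COLOR_RGB2GRAY)
    m=np.zeros_like(g);m[y0:y1,x0:x1]=((g[y0:y1,x0:x1]<115))*255
    m=cv2.morphologyEx(m,cv2.MORPH_OPEN,np.ones((3,3)))
    c=max(cv2.findContours(m,0,2)[0],key=cv2.contourArea); print(nm,rect(t.plane(c,0.004)[:,:2]))
t.save("c1.png",(195,100,365,260),4)
s=Cam("side"); s.save("c2.png",(230,140,430,290),4)
E
```

```text
tool axes cols
 [[ 0.247 -0.001 -0.969]
 [ 0.969 -0.002  0.247]
 [-0.002 -1.     0.   ]]
valid depth 0.99578231292517
table [ 0.2556 -0.0305 -0.0012]
mat [ 0.4778 -0.3083  0.0041]
mat2 [0.29   0.1769 0.0006]
tray [0.5211 0.3238 0.0028]
ledge [0.5698 0.1059 0.0113]
small [ 0.5752 -0.0684  0.1195]
pink [ 0.3348 -0.0919  0.052 ]
mat (array([ 0.4791, -0.3056]), array([0.1081, 0.2174]), 86.49)
mat2 (array([0.2914, 0.1777]), array([0.0816, 0.1647]), 70.37)
```

```bash
true
```

```text
(no output)
```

View pics/c1.png

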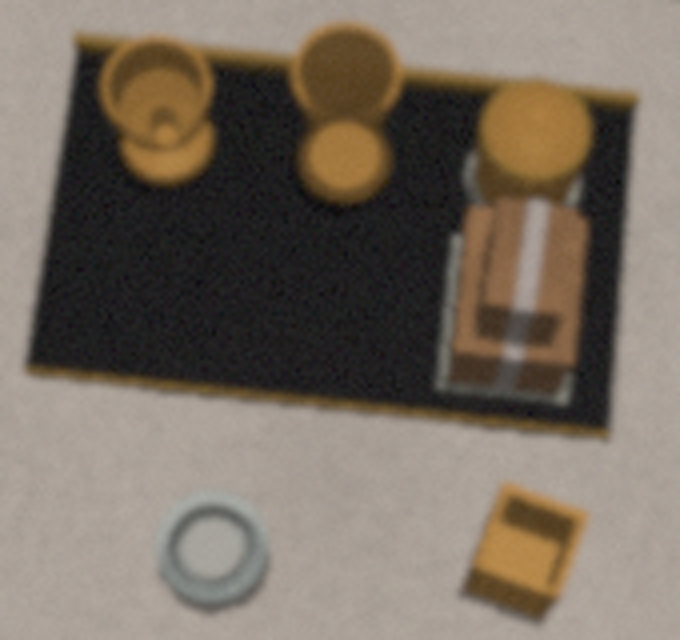

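View pics/c2.png

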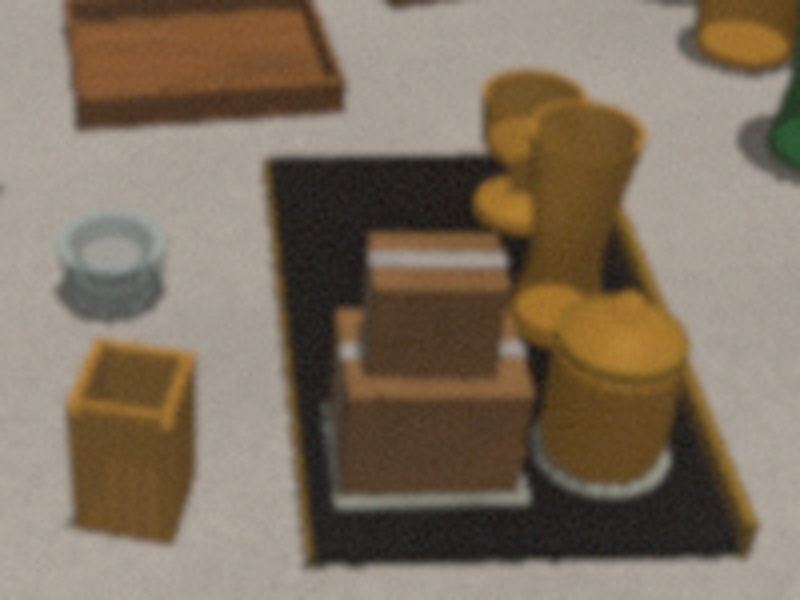

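Both crops agree with the description. The large felt at (430,227) measures 217x108 mm, so it is the mat. The one at (200,310) is 165x82 mm, a decoy. The brown stack is at (325,163) in the top view, with the jar at (329,135) behind it. The square vase is at (326,238). The pink box at (333,290) and the clear dish at (248,238) are decoys. Next I'll measure poses.

Run:
```python
from h import *
def big(m):
    c=cv2.findContours(m.astype(np.uint8)*255,0,2)[0]; return max(c,key=cv2.contourArea) if c else None
t=Cam("top");s=Cam("side")
def box(X,lo,hi): return np.all((X>np.array(lo))&(X<np.array(hi)),axis=2)
for nm,c in(("top",t),("side",s)):
    X=c.cloud(); print("==",nm)
    tab=X[box(X,[.2,-.3,-.02],[.45,.0,.02])]; print("table z",np.median(tab[:,2]).round(4))
    for k,lo,hi,z in(("small",[.5,-.14,.115],[.66,.02,.135],.124),("large",[.48,-.16,.068],[.625,.03,.080],.074),("vase",[.38,-.14,.066],[.48,-.02,.085],.076),("jarlid",[.625,-.14,.066],[.72,-.02,.12],.081),("pink",[.28,-.14,.04],[.38,-.02,.06],.05),("flared",[.6,-.02,.11],[.75,.08,.14],.125),("bowl",[.6,.08,.07],[.75,.2,.1],.085)):
        m=box(X,lo,hi)
        if m.sum()<20: print(k,"few",m.sum());continue
        P=X[m]; ct=big(m); q=c.plane(ct,z)[:,:2]
        print(k,m.sum(),"zmed",np.median(P[:,2]).round(4),"mean",P.mean(0).round(4),"rect",*rect(q))
g=t.hsv
m=(g[:,:,2]<60); m[:,:190]=0;m[:,370:]=0;m[:90]=0;m[225:]=0
print("ledge",rect(t.plane(big(m),.010)[:,:2]))
m=(g[:,:,1]>100)&(g[:,:,0]<20); m[:,:100]=0;m[:,180:]=0;m[:157]=0;m[250:]=0
print("tray",rect(t.plane(big(m),.024)[:,:2]))
m=(s.hsv[:,:,1]>100)&(s.hsv[:,:,0]<20);m[:,:235]=0;m[:,325:]=0;m[:130]=0;m[180:]=0
print("tray side",rect(s.plane(big(m),.012)[:,:2]))
```

```text
== top
table z -0.0005
small 600 zmed 0.1232 mean [ 0.5774 -0.0667  0.1232] rect [ 0.5721 -0.0723] [0.0388 0.0591] 83.57
large 470 zmed 0.0731 mean [ 0.5647 -0.0675  0.0732] rect [ 0.5738 -0.0722] [0.0601 0.0818] 84.51
vase 250 zmed 0.0748 mean [ 0.4409 -0.0779  0.0743] rect [ 0.4408 -0.0773] [0.0448 0.0483] 69.88
jarlid 607 zmed 0.0836 mean [ 0.6552 -0.0781  0.0842] rect [ 0.6568 -0.0786] [0.0612 0.0544] 0.32
pink 572 zmed 0.0493 mean [ 0.3352 -0.0899  0.0492] rect [ 0.3356 -0.09  ] [0.0407 0.0557] 77.27
flared 291 zmed 0.1223 mean [0.6715 0.0188 0.1203] rect [0.6657 0.0193] [0.0548 0.0575] 62.77
bowl 269 zmed 0.0821 mean [0.679  0.1191 0.0805] rect [0.6743 0.1181] [0.0615 0.0544] 2.6
== side
table z 0.0001
small 651 zmed 0.1228 mean [ 0.5815 -0.0694  0.122 ] rect [ 0.5724 -0.0812] [0.0471 0.057 ] 83.25
large 593 zmed 0.0729 mean [ 0.572  -0.0897  0.0731] rect [ 0.5752 -0.08  ] [0.0649 0.081 ] 83.27
vase 408 zmed 0.0736 mean [ 0.4424 -0.0813  0.0725] rect [ 0.4425 -0.0847] [0.0557 0.0485] 71.09
jarlid 721 zmed 0.0818 mean [ 0.6554 -0.0909  0.0819] rect [ 0.6567 -0.0873] [0.0763 0.0558] 68.51
pink 660 zmed 0.0488 mean [ 0.3373 -0.0958  0.048 ] rect [ 0.337  -0.0976] [0.0479 0.0591] 77.03
flared 404 zmed 0.1189 mean [0.6687 0.0183 0.1184] rect [0.6657 0.0078] [0.0721 0.0536] 73.91
bowl 223 zmed 0.0789 mean [0.6733 0.1251 0.0784] rect [0.668  0.1124] [0.0729 0.0496] 41.46
ledge (array([0.6237, 0.0235]), array([0.3133, 0.1874]), 85.0)
tray (array([0.5136, 0.3151]), array([0.1683, 0.1399]), 0.65)
tray side (array([0.5192, 0.3175]), array([0.1705, 0.1689]), 0.87)
```

Measured poses:

| Thing | Position (m) | Yaw |
|---|---|---|
| Stack | (.573, -.072) | about -5° (ledge) |
| Jar | (.657, -.079) | |
| Square vase | (.441, -.077) | about -20° |
| Mat | (.479, -.306) | about -3.5° |
| Tray | (.514, .315) | about 0° |

I'll take the cartons with the jaws along ledge y. The jar and vase get jaws along ledge x, to keep the gripper body clear of the flared vase.

```bash
cat >> h.py <<'E'
def go(x,y,z,yaw):
    "shift (mm, tool axes) and turn (about tool y) from the present pose to TCP x,y,z with tool x at yaw deg"
    p,R,o=tool(); d=R.T@(np.array([x,y,z])-p)*1000
    a=np.radians(yaw); Rt=np.c_[[np.cos(a),np.sin(a),0],[0,0,-1],[-np.sin(a),np.cos(a),0]]
    rv=Ro.from_matrix(R.T@Rt).as_rotvec()
    print("shift",d.round(1),"turn",rv.round(3),"| at",p.round(4),"yaw",np.degrees(np.arctan2(R[1,0],R[0,0])).round(2),"t",round(o["time"],2),"w",round(o["grip_width"],4),"F",np.round(o["ft_force"],1))
E
python3 -c "
from h import *
go(.573,-.072,.21,85); go(.573,-.072,.086,85)"
```

```text
shift [-552.9   12.5 -573.1] turn [-0.    -0.163 -0.001] | at [0.1544 0.6054 0.2222] yaw 75.69 t 0.3 w 0.0874 F [0.  0.1 0.2]
shift [-552.8  136.5 -573.1] turn [-0.    -0.163 -0.001] | at [0.1544 0.6054 0.2222] yaw 75.69 t 0.3 w 0.0874 F [0.  0.1 0.2]
```

Emit:
jog_arm(
  series=[
    [-553, 12, -573, 0, -0.163, 0, -1],
    [-553, 12, -573, 0, -0.163, 0, -1],
    [-553, 12, -573, 0, -0.163, 0, -1],
    [-553, 12, -573, 0, -0.163, 0, -1],
    [-553, 12, -573, 0, -0.163, 0, -1],
    [-553, 12, -573, 0, -0.163, 0, -1],
    [-553, 12, -573, 0, -0.163, 0, -1],
    [-553, 12, -573, 0, -0.163, 0, -1],
    [-553, 12, -573, 0, -0.163, 0, -1],
    [-553, 12, -573, 0, -0.163, 0, -1],
    [-553, 12, -573, 0, -0.163, 0, -1],
    [-553, 12, -573, 0, -0.163, 0, -1],
    [-553, 12, -573, 0, -0.163, 0, -1],
    [-553, 12, -573, 0, -0.163, 0, -1],
    [-553, 12, -573, 0, -0.163, 0, -1],
    [-553, 12, -573, 0, -0.163, 0, -1],
  ],
  grip_force=20,
)

```text
time: 2.3
position: [0.5719, -0.0704, 0.2105]
tool_rot: [-0.52, -0.478, 0.478, 0.521]
ft_force: [-0.2, 0.6, 0.2]
grip_width: 0.0872
```

```bash
python3 -c "
from h import *
go(.573,-.072,.086,85)"
```

```text
shift [ -1.6 124.5  -1.4] turn [-0.001  0.002  0.001] | at [ 0.5719 -0.0704  0.2105] yaw 85.11 t 2.3 w 0.0872 F [-0.2  0.6  0.2]
```

Emit:
jog_arm(
  series=[
    [-2, 50, -1, 0, 0, 0, -1],
    [-2, 90, -1, 0, 0, 0, -1],
    [-2, 115, -1, 0, 0, 0, -1],
    [-2, 124, -1, 0, 0, 0, -1],
    [-2, 124, -1, 0, 0, 0, -1],
    [-2, 124, -1, 0, 0, 0, 0.5],
    [-2, 124, -1, 0, 0, 0, 1],
    [-2, 124, -1, 0, 0, 0, 1],
    [-2, 124, -1, 0, 0, 0, 1],
    [-2, 124, -1, 0, 0, 0, 1],
    [-2, 124, -1, 0, 0, 0, 1],
    [-2, 124, -1, 0, 0, 0, 1],
    [-2, 124, -1, 0, 0, 0, 1],
    [-2, 124, -1, 0, 0, 0, 1],
  ],
  grip_force=20,
)

```text
time: 4.05
position: [0.5738, -0.074, 0.0866]
tool_rot: [0.521, 0.478, -0.478, -0.521]
ft_force: [0.8, -0.6, 1.3]
grip_width: 0.0404
```

```bash
python3 -c "
from h import *
m=np.array([.479,-.306]);a=np.radians(-3.5);u=np.array([np.cos(a),np.sin(a)])
print(m-.052*u,m+.045*u)
go(*(m-.052*u),.2,86.5)"
```

```text
[ 0.42709699 -0.30282548] [ 0.52391607 -0.30874718]
shift [-240.7 -113.4  126.3] turn [-0.    -0.026 -0.   ] | at [ 0.5738 -0.074   0.0866] yaw 85.03 t 4.05 w 0.0404 F [ 0.8 -0.6  1.3]
```

Emit:
jog_arm(
  series=[
    [0, -15, 0, 0, 0, 0, 1],
    [0, -45, 0, 0, 0, 0, 1],
    [0, -85, 0, 0, 0, 0, 1],
    [0, -105, 0, 0, 0, 0, 1],
    [-30, -113, 16, 0, 0, 0, 1],
    [-70, -113, 37, 0, -0.01, 0, 1],
    [-110, -113, 58, 0, -0.02, 0, 1],
    [-150, -113, 79, 0, -0.026, 0, 1],
    [-190, -113, 100, 0, -0.026, 0, 1],
    [-225, -113, 118, 0, -0.026, 0, 1],
    [-241, -113, 126, 0, -0.026, 0, 1],
    [-241, -113, 126, 0, -0.026, 0, 1],
    [-241, -113, 126, 0, -0.026, 0, 1],
  ],
)

```text
time: 5.68
position: [0.4278, -0.302, 0.1996]
tool_rot: [-0.515, -0.485, 0.484, 0.515]
ft_force: [1.1, 0.6, -0.7]
grip_width: 0.0404
```

```bash
python3 -c "
from h import *
go(.4271,-.3028,.0176,86.5)
Cam('side').save('s1.png')"
```

```text
shift [ -1.  182.    0.7] turn [0.    0.001 0.001] | at [ 0.4278 -0.302   0.1996] yaw 86.55 t 5.67 w 0.0404 F [ 1.1  0.6 -0.7]
```

View pics/s1.png

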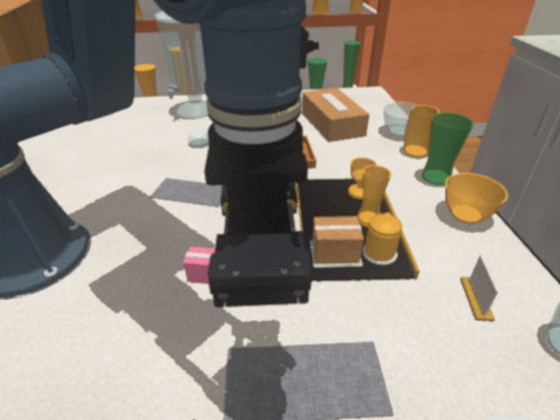

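The small carton is in the gripper and the large one is undisturbed at (337,238). The gripper body is long along the jaw direction, as I assumed. Lowering onto the mat.

Emit:
jog_arm(
  series=[
    [-1, 50, 1, 0, 0, 0, 1],
    [-1, 100, 1, 0, 0, 0, 1],
    [-1, 140, 1, 0, 0, 0, 1],
    [-1, 165, 1, 0, 0, 0, 1],
    [-1, 175, 1, 0, 0, 0, 1],
    [-1, 180, 1, 0, 0, 0, 1],
    [-1, 182, 1, 0, 0, 0, 1],
    [-1, 182, 1, 0, 0, 0, 1],
    [-1, 182, 1, 0, 0, 0, 1],
    [-1, 182, 1, 0, 0, 0, 0.0],
    [-1, 182, 1, 0, 0, 0, -0.5],
    [-1, 182, 1, 0, 0, 0, -1],
    [-1, 182, 1, 0, 0, 0, -1],
    [-1, 150, 1, 0, 0, 0, -1],
    [-1, 100, 1, 0, 0, 0, -1],
    [-1, 40, 1, 0, 0, 0, -1],
    [-1, 10, 1, 0, 0, 0, -1],
  ],
)

```text
time: 7.85
position: [0.4272, -0.305, 0.1927]
tool_rot: [0.517, 0.485, -0.485, -0.513]
ft_force: [-0.1, 0.3, 0.1]
grip_width: 0.0872
```

```bash
python3 -c "
from h import *
go(.5735,-.0725,.18,85)"
```

```text
shift [ 240.9   12.4 -131.9] turn [ 0.003  0.027 -0.003] | at [ 0.4272 -0.305   0.1927] yaw 86.52 t 7.85 w 0.0872 F [-0.1  0.3  0.1]
```

Emit:
jog_arm(
  series=[
    [60, 12, -33, 0, 0.01, 0, -1],
    [110, 12, -60, 0, 0.027, 0, -1],
    [160, 12, -88, 0, 0.027, 0, -1],
    [210, 12, -115, 0, 0.027, 0, -1],
    [241, 12, -132, 0, 0.027, 0, -1],
    [241, 12, -132, 0, 0.027, 0, -1],
    [241, 12, -132, 0, 0.027, 0, -1],
    [241, 12, -132, 0, 0.027, 0, -1],
  ],
)

```text
time: 8.85
position: [0.572, -0.0727, 0.1775]
tool_rot: [-0.522, -0.477, 0.477, 0.522]
ft_force: [0.3, -0.3, 0.5]
grip_width: 0.0869
```

Run:
```python
from h import *
go(.5735,-.0725,.043,85)
t=Cam("top"); t.save("t1.png",(260,90,480,290),3)
s=Cam("side");X=s.cloud()
for nm,lo,hi,z in(("large",[.48,-.16,.066],[.65,.03,.080],.074),("small on mat",[.3,-.4,.045],[.6,-.2,.06],.054)):
    m=np.all((X>lo)&(X<hi),axis=2); print(nm,m.sum()); 
    if m.sum()>30:
        c=max(cv2.findContours(m.astype(np.uint8),0,2)[0],key=cv2.contourArea); print(rect(s.plane(c,z)[:,:2]))
```

```text
shift [  0.4 134.5  -1.6] turn [-0.001 -0.002 -0.   ] | at [ 0.572  -0.0727  0.1775] yaw 84.87 t 8.85 w 0.0869 F [ 0.3 -0.3  0.5]
large 1309
(array([ 0.5749, -0.0785]), array([0.0678, 0.0818]), 83.27)
small on mat 1362
(array([ 0.427 , -0.3066]), array([0.0453, 0.0564]), 83.4)
```

View pics/t1.png

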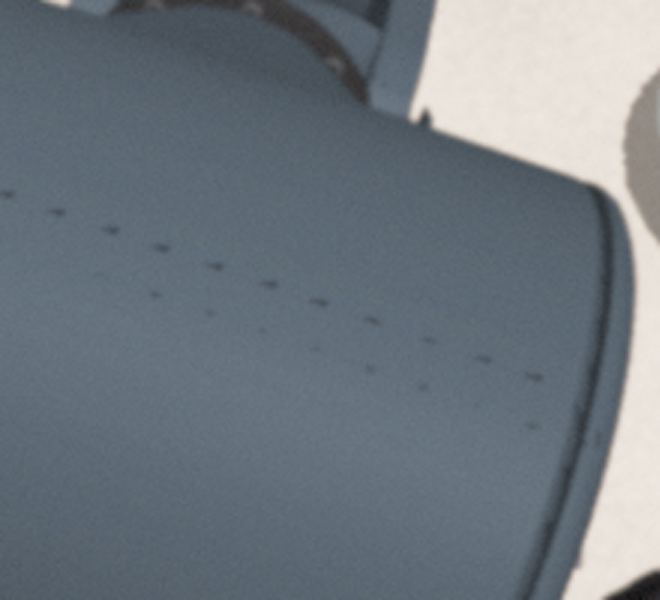

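The arm blocks the top view. From the side view, the small carton stands on the mat at about (.427,-.305) and the large one hasn't moved. Grasping the large carton.

Emit:
jog_arm(
  series=[
    [0, 50, -2, 0, -0.002, 0, -1],
    [0, 90, -2, 0, -0.002, 0, -1],
    [0, 120, -2, 0, -0.002, 0, -1],
    [0, 132, -2, 0, -0.002, 0, -1],
    [0, 134, -2, 0, -0.002, 0, -1],
    [0, 134, -2, 0, -0.002, 0, -1],
    [0, 134, -2, 0, -0.002, 0, 0],
    [0, 134, -2, 0, -0.002, 0, 1],
    [0, 134, -2, 0, -0.002, 0, 1],
    [0, 134, -2, 0, -0.002, 0, 1],
    [0, 134, -2, 0, -0.002, 0, 1],
    [0, 134, -2, 0, -0.002, 0, 1],
    [0, 134, -2, 0, -0.002, 0, 1],
  ],
  grip_force=25,
)

```text
time: 10.58
position: [0.5751, -0.0721, 0.0441]
tool_rot: [0.521, 0.478, -0.478, -0.52]
ft_force: [-0.9, -1.1, 4.6]
grip_width: 0.062
```

```bash
python3 -c "
from h import *
go(.524,-.3085,.18,86.5)"
```

```text
shift [-240.  -135.8   30.6] turn [ 0.001 -0.024 -0.001] | at [ 0.5751 -0.0721  0.0441] yaw 85.11 t 10.57 w 0.062 F [-0.9 -1.1  4.6]
```

Emit:
jog_arm(
  series=[
    [0, -12, 0, 0, 0, 0, 1],
    [0, -40, 0, 0, 0, 0, 1],
    [0, -80, 0, 0, 0, 0, 1],
    [0, -110, 0, 0, 0, 0, 1],
    [-25, -130, 3, 0, 0, 0, 1],
    [-65, -136, 8, 0, -0.01, 0, 1],
    [-105, -136, 13, 0, -0.02, 0, 1],
    [-145, -136, 19, 0, -0.024, 0, 1],
    [-185, -136, 24, 0, -0.024, 0, 1],
    [-220, -136, 28, 0, -0.024, 0, 1],
    [-240, -136, 31, 0, -0.024, 0, 1],
    [-240, -136, 31, 0, -0.024, 0, 1],
    [-240, -136, 31, 0, -0.024, 0, 1],
  ],
)

```text
time: 12.2
position: [0.523, -0.3065, 0.1792]
tool_rot: [-0.514, -0.485, 0.484, 0.516]
ft_force: [-0.1, -0.2, -2.7]
grip_width: 0.0616
```

```bash
python3 -c "
from h import *
go(.524,-.3085,.035,86.5)"
```

```text
shift [ -2.3 144.2  -1.3] turn [-0.001 -0.     0.002] | at [ 0.523  -0.3065  0.1792] yaw 86.49 t 12.2 w 0.0616 F [-0.1 -0.2 -2.7]
```

Emit:
jog_arm(
  series=[
    [-2, 45, -1, 0, 0, 0, 1],
    [-2, 90, -1, 0, 0, 0, 1],
    [-2, 120, -1, 0, 0, 0, 1],
    [-2, 135, -1, 0, 0, 0, 1],
    [-2, 141, -1, 0, 0, 0, 1],
    [-2, 144, -1, 0, 0, 0, 1],
    [-2, 144, -1, 0, 0, 0, 1],
    [-2, 144, -1, 0, 0, 0, 1],
    [-2, 144, -1, 0, 0, 0, 0.0],
    [-2, 144, -1, 0, 0, 0, -1],
    [-2, 144, -1, 0, 0, 0, -1],
    [-2, 144, -1, 0, 0, 0, -1],
    [-2, 130, -1, 0, 0, 0, -1],
    [-2, 90, -1, 0, 0, 0, -1],
    [-2, 40, -1, 0, 0, 0, -1],
    [-2, 0, -1, 0, 0, 0, -1],
    [-2, -20, -1, 0, 0, 0, -1],
    [-2, -20, -1, 0, 0, 0, -1],
    [-2, -20, -1, 0, 0, 0, -1],
  ],
)

```text
time: 14.58
position: [0.5236, -0.3097, 0.199]
tool_rot: [-0.515, -0.484, 0.484, 0.516]
ft_force: [-0.3, 0.3, -0.2]
grip_width: 0.0867
```

Run:
```python
from h import *
go(.52,-.19,.22,-5)
t=Cam("top"); s=Cam("side"); t.save("t2.png"); s.save("s2.png")
```

```text
shift [119.3 -20.9  11. ] turn [-0.002  1.596 -0.   ] | at [ 0.5236 -0.3097  0.199 ] yaw 86.46 t 14.57 w 0.0867 F [-0.3  0.3 -0.2]
```

View pics/t2.png

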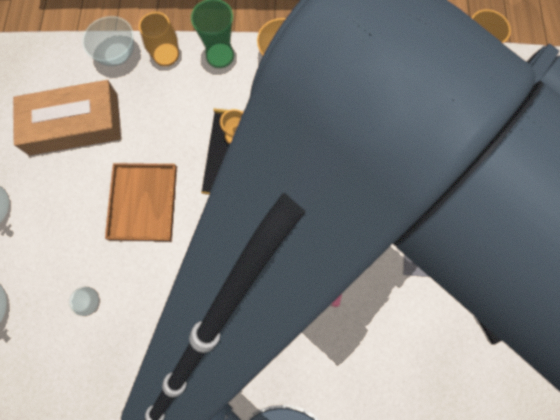

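View pics/s2.png

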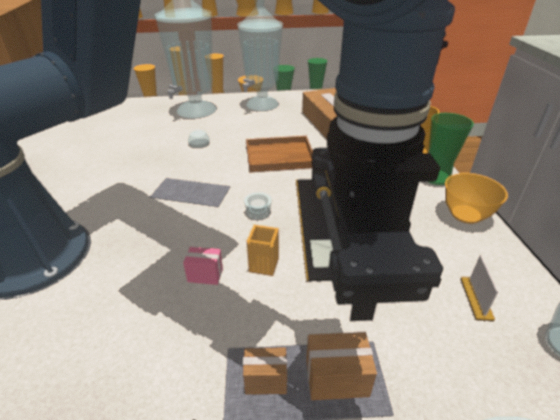

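Side view: both cartons stand on the mat, the small one at (265,370) and the large one at (340,365). The arm hides the jar, so I'll swing left for a clean look at the jar and tiles.

```bash
python3 -c "
from h import *
go(.36,.32,.24,-5)"
```

```text
shift [618.4 -40.2 202.1] turn [-0.003  1.596 -0.   ] | at [ 0.5234 -0.3096  0.1982] yaw 86.45 t 14.68 w 0.0869 F [ 0.7  0.2 -0.8]
```

Emit:
jog_arm(
  series=[
    [60, -40, 20, 0, 0.18, 0, -1],
    [120, -40, 40, 0, 0.36, 0, -1],
    [180, -40, 59, 0, 0.54, 0, -1],
    [240, -40, 79, 0, 0.72, 0, -1],
    [300, -40, 99, 0, 0.9, 0, -1],
    [358, -40, 118, 0, 1.08, 0, -1],
    [418, -40, 137, 0, 1.26, 0, -1],
    [478, -40, 157, 0, 1.44, 0, -1],
    [538, -40, 176, 0, 1.596, 0, -1],
    [595, -40, 195, 0, 1.596, 0, -1],
    [618, -40, 202, 0, 1.596, 0, -1],
    [618, -40, 202, 0, 1.596, 0, -1],
    [618, -40, 202, 0, 1.596, 0, -1],
  ],
)

```text
time: 16.3
position: [0.3596, 0.3199, 0.2385]
tool_rot: [0.707, -0.03, 0.029, -0.706]
ft_force: [0.3, 0.6, -0.4]
grip_width: 0.0865
```

Run:
```python
from h import *
go(.36,.32,.24,-5)
t=Cam("top"); s=Cam("side"); t.save("t3.png"); s.save("s3.png",(230,140,430,290),4); t.save("t3c.png",(280,100,480,300),3)
```

```text
shift [ 0.4 -1.5  0.1] turn [ 0.001  0.004 -0.002] | at [0.3596 0.3199 0.2385] yaw -4.79 t 16.3 w 0.0865 F [ 0.3  0.6 -0.4]
```

View pics/t3c.png

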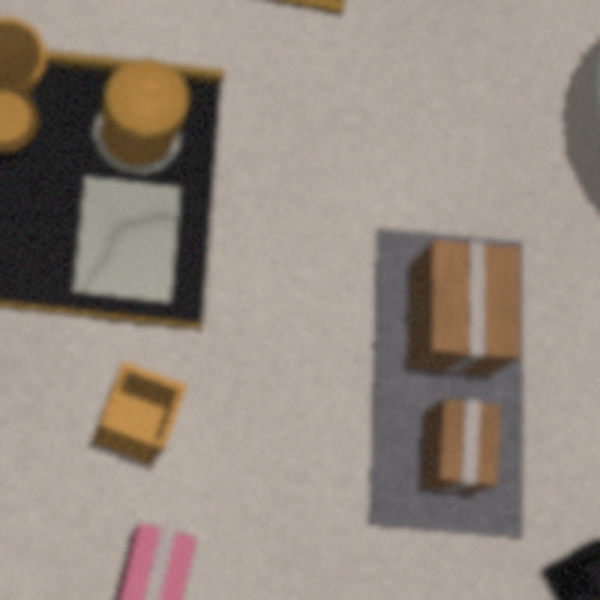

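View pics/s3.png

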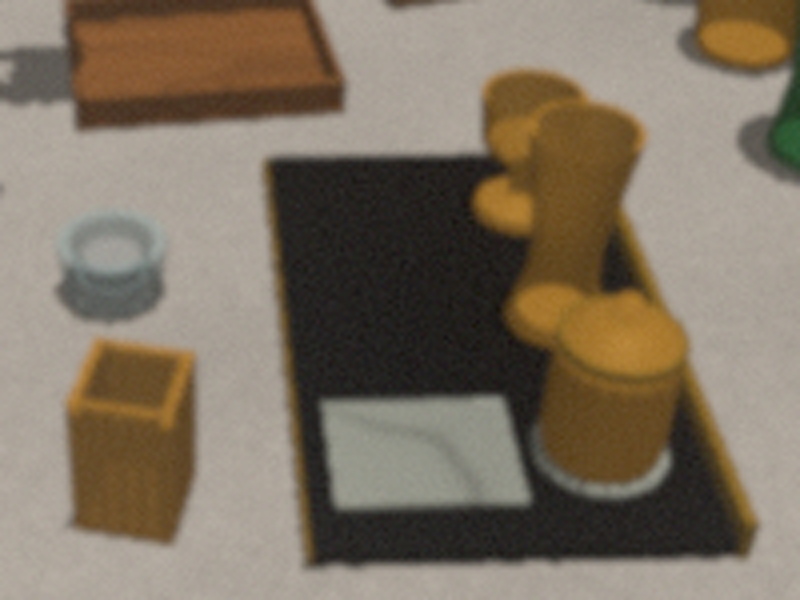

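Both cartons stand on the mat in the top view and the oblong tile is now exposed. I'll measure the tile in both views, derive the round tile from it (83 mm along its x), and measure the jar and vase by colour.

Run:
```python
from h import *
def big(m):
    m=cv2.morphologyEx(m.astype(np.uint8)*255,cv2.MORPH_OPEN,np.ones((3,3)))
    return max(cv2.findContours(m,0,2)[0],key=cv2.contourArea)
def win(m,x0,y0,x1,y1):
    w=np.zeros_like(m); w[y0:y1,x0:x1]=m[y0:y1,x0:x1]; return w
t=Cam("top"); s=Cam("side")
for nm,c,w in(("top",t,(300,155,345,205)),("side",s,(305,235,366,270))):
    g=c.hsv; m=(g[:,:,2]>110)&(g[:,:,1]<60)
    (ctr,wh,a)=rect(c.plane(big(win(m,*w)),.014)[:,:2]); print(nm,"boxtile",ctr,wh,a)
    th=np.radians(a-90 if wh[0]<wh[1] else a); 
    print("  jar tile",ctr+.083*np.array([np.cos(th),np.sin(th)]),np.degrees(th))
# vase top outline (hsv amber), saturated bright; use depth
for nm,c,w in(("top",t,(305,215,350,260)),("side",s,(240,220,290,280))):
    X=c.cloud(); g=c.hsv; am=(g[:,:,1]>120)&(g[:,:,0]<25)
    m=win(am,*w); P=X[m]; 
    q=c.plane(big(m),.0)[:,:2]
    tp=P[P[:,2]>.068]; print(nm,"vase top pts",len(tp),rect(tp[:,:2]))
s_m=win((s.hsv[:,:,1]>110)&(s.hsv[:,:,0]<25),363,205,406,262); X=s.cloud()[s_m]
t_m=win((t.hsv[:,:,1]>110)&(t.hsv[:,:,0]<25),308,115,350,158); Y=t.cloud()[t_m]
print("jar top ctr via top z>.08",rect(Y[(Y[:,2]>.076)][:,:2]))
# circle fit to jar wall points
from scipy.optimize import least_squares
for nm,P in(("s",X),("t",Y)):
    B=P[(P[:,2]>.022)&(P[:,2]<.07)&(P[:,0]>.6)&(P[:,0]<.7)]
    if len(B)<30: print(nm,len(B));continue
    f=least_squares(lambda p:np.hypot(B[:,0]-p[0],B[:,1]-p[1])-.028,[.656,-.08],loss="soft_l1",f_scale=.002); print(nm,len(B),f.x.round(4))
for nm,c,w,z in(("top",t,(405,175,460,270),0),):
    X=c.cloud()
    for k,lo,hi,zz in(("L",[.46,-.4,.058],[.6,-.22,.07],.064),("S",[.37,-.4,.048],[.475,-.22,.06],.054)):
        m=np.all((X>lo)&(X<hi),axis=2); print(k,rect(c.plane(big(m),zz)[:,:2]))
```

```text
top boxtile [ 0.5758 -0.0725] [0.0705 0.0876] 84.95
  jar tile [ 0.65847782 -0.07980608] -5.049999999999997
side boxtile [ 0.5772 -0.0743] [0.0704 0.0881] 85.78
  jar tile [ 0.65997497 -0.08040766] -4.219999999999999
top vase top pts 203 (array([ 0.3596, -0.0442]), array([0.0437, 0.2224]), 67.99)
side vase top pts 342 (array([ 0.4183, -0.3164]), array([0.532, 0.051]), 84.01)
jar top ctr via top z>.08 (array([ 0.4723, -0.0466]), array([0.0563, 0.4311]), 80.24)
s 870 [ 0.6596 -0.079 ]
t 192 [ 0.6593 -0.0792]
L (array([ 0.5244, -0.3072]), array([0.0615, 0.083 ]), 86.22)
S (array([ 0.4256, -0.302 ]), array([0.0407, 0.0555]), 83.51)
```

The jar measures (.6594,-.079) in both views and its tile (.659,-.080). The oblong tile is at (.576,-.073), yaw -4.9°. Moving over the jar with the jaws along ledge x, part-opened.

```bash
python3 -c "
from h import *
go(.6594,-.0793,.21,-5)"
```

```text
shift [ 332.5   29.2 -369.2] turn [ 0.001 -0.001 -0.001] | at [0.3609 0.3179 0.2392] yaw -5.07 t 16.5 w 0.0872 F [-0.3  0.7 -0.7]
```

Emit:
jog_arm(
  series=[
    [37, 3, -41, 0, 0, 0, -0.65],
    [74, 6, -82, 0, 0, 0, -0.65],
    [111, 10, -123, 0, 0, 0, -0.65],
    [148, 13, -164, 0, 0, 0, -0.65],
    [185, 16, -205, 0, 0, 0, -0.65],
    [222, 20, -246, 0, 0, 0, -0.65],
    [259, 23, -287, 0, 0, 0, -0.65],
    [296, 26, -328, 0, 0, 0, -0.65],
    [322, 28, -357, 0, 0, 0, -0.65],
    [332, 29, -369, 0, 0, 0, -0.65],
    [332, 29, -369, 0, 0, 0, -0.65],
    [332, 29, -369, 0, 0, 0, -0.65],
    [332, 29, -369, 0, 0, 0, -0.65],
  ],
)

```text
time: 18.12
position: [0.6586, -0.0758, 0.2109]
tool_rot: [-0.706, 0.03, -0.03, 0.707]
ft_force: [0.0, -0.3, -0.3]
grip_width: 0.0716
```

```bash
python3 -c "
from h import *
go(.6594,-.0793,.036,-5)"
```

```text
shift [  1.2 174.9  -3.4] turn [-0.     0.002 -0.001] | at [ 0.6586 -0.0758  0.2109] yaw -4.89 t 18.12 w 0.0716 F [ 0.  -0.3 -0.3]
```

Emit:
jog_arm(
  series=[
    [1, 30, -2, 0, 0, 0, -0.65],
    [1, 50, -2, 0, 0, 0, -0.65],
    [1, 60, -2, 0, 0, 0, -0.65],
    [1, 60, -2, 0, 0, 0, -0.65],
    [1, 60, -2, 0, 0, 0, -0.65],
  ],
)

```text
time: 18.75
position: [0.6609, -0.0794, 0.1516]
tool_rot: [0.707, -0.03, 0.031, -0.706]
ft_force: [-0.1, 0.0, 0.6]
grip_width: 0.0718
```

```bash
python3 -c "
from h import *
go(.6594,-.0793,.036,-5)
s=Cam('side');s.save('s4.png',(280,100,460,280),4)
go(.6594,-.0793,.036,-5)"
```

```text
shift [ -1.7 115.6  -0. ] turn [0.    0.001 0.002] | at [ 0.6609 -0.0794  0.1516] yaw -4.96 t 18.75 w 0.0718 F [-0.1  0.   0.6]
shift [-1.800e+00  1.157e+02  1.000e-01] turn [0.    0.001 0.002] | at [ 0.6609 -0.0795  0.1517] yaw -4.97 t 18.8 w 0.0713 F [ 0.  -0.9 -0.5]
```

View pics/s4.png

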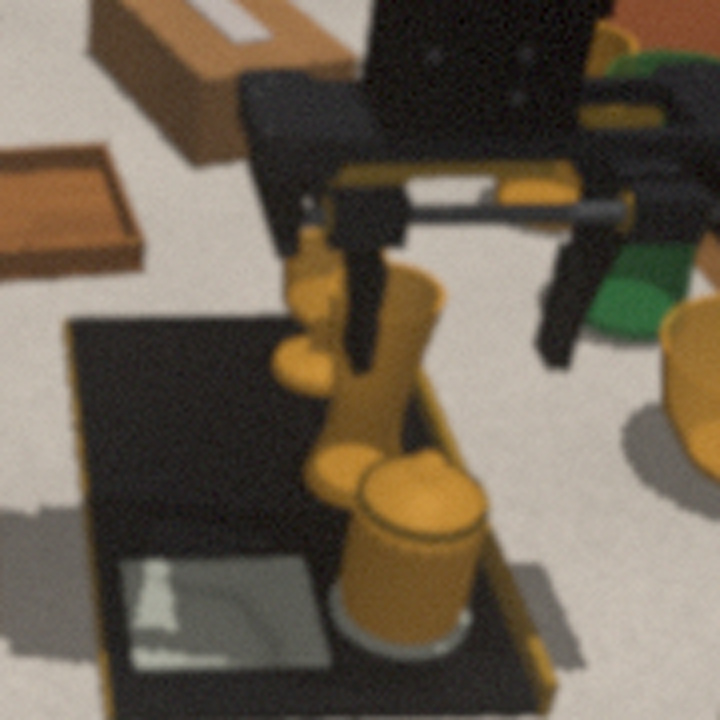

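The fingers straddle the jar and are clear of the flared vase. Descending slowly.

Emit:
jog_arm(
  series=[
    [-1, 35, 0, 0, 0, 0, -0.65],
    [-1, 65, 0, 0, 0, 0, -0.65],
    [-1, 85, 0, 0, 0, 0, -0.65],
    [-1, 100, 0, 0, 0, 0, -0.65],
    [-1, 108, 0, 0, 0, 0, -0.65],
    [-1, 113, 0, 0, 0, 0, -0.65],
    [-1, 115, 0, 0, 0, 0, -0.65],
    [-1, 115, 0, 0, 0, 0, -0.65],
    [-1, 115, 0, 0, 0, 0, -0.65],
  ],
)

```text
time: 19.92
position: [0.6595, -0.0795, 0.0361]
tool_rot: [0.707, -0.03, 0.031, -0.706]
ft_force: [-0.3, 0.8, 0.6]
grip_width: 0.0719
```

Emit:
jog_arm(
  series=[
    [0, 0, 0, 0, 0, 0, 0],
    [0, 0, 0, 0, 0, 0, 1],
    [0, 0, 0, 0, 0, 0, 1],
    [0, 0, 0, 0, 0, 0, 1],
    [0, 0, 0, 0, 0, 0, 1],
    [0, 0, 0, 0, 0, 0, 1],
    [0, 0, 0, 0, 0, 0, 1],
  ],
  grip_force=30,
)

```text
time: 20.8
position: [0.6595, -0.0795, 0.0357]
tool_rot: [0.706, -0.031, 0.031, -0.706]
ft_force: [1.3, 0.1, 1.7]
grip_width: 0.0563
```

```bash
python3 -c "
from h import *
go(.514,.315,.21,-5)"
```

```text
shift [-179.1 -174.5  380.3] turn [0.    0.    0.001] | at [ 0.6595 -0.0795  0.0357] yaw -4.98 t 20.8 w 0.0563 F [1.3 0.1 1.7]
```

Width is 56.3 mm, so the jar is held by its wall. Lifting straight up, then over to the tray.

Emit:
jog_arm(
  series=[
    [0, -10, 0, 0, 0, 0, 1],
    [0, -30, 0, 0, 0, 0, 1],
    [0, -60, 0, 0, 0, 0, 1],
    [0, -95, 0, 0, 0, 0, 1],
    [0, -130, 0, 0, 0, 0, 1],
    [0, -160, 0, 0, 0, 0, 1],
    [0, -175, 0, 0, 0, 0, 1],
    [-10, -175, 20, 0, 0, 0, 1],
    [-25, -175, 52, 0, 0, 0, 1],
    [-43, -175, 90, 0, 0, 0, 1],
    [-61, -175, 130, 0, 0, 0, 1],
    [-80, -175, 170, 0, 0, 0, 1],
    [-99, -175, 210, 0, 0, 0, 1],
    [-118, -175, 250, 0, 0, 0, 1],
    [-137, -175, 290, 0, 0, 0, 1],
    [-155, -175, 330, 0, 0, 0, 1],
    [-170, -175, 360, 0, 0, 0, 1],
    [-179, -175, 380, 0, 0, 0, 1],
    [-179, -175, 380, 0, 0, 0, 1],
    [-179, -175, 380, 0, 0, 0, 1],
  ],
)

```text
time: 23.3
position: [0.5137, 0.314, 0.21]
tool_rot: [0.707, -0.031, 0.031, -0.706]
ft_force: [0.1, 0.3, -3.6]
grip_width: 0.0566
```

```bash
python3 -c "
from h import *
s=Cam('side');s.save('s5.png')
go(.516,.315,.0275,-5)"
```

```text
shift [  1.9 182.7   1.6] turn [ 0.001 -0.001 -0.   ] | at [0.5141 0.3137 0.2102] yaw -5.04 t 23.35 w 0.0565 F [ 0.4 -0.5 -3.1]
```

View pics/s5.png

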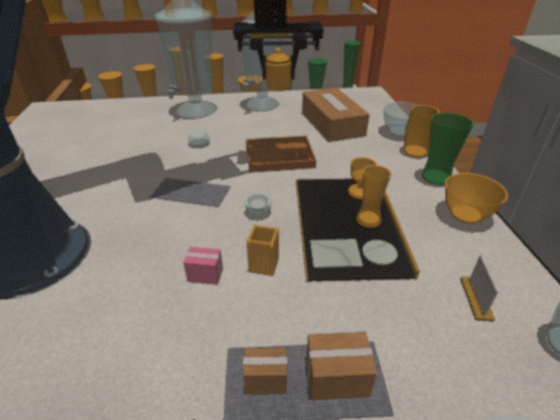

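The jar is held upright at (278,72) and both tiles are free. Before lowering, I'll check the brown box beside the tray and refine the round tile.

Run:
```python
from h import *
s=Cam("side");X=s.cloud()
P=X[85:140,295:370].reshape(-1,3);P=P[(P[:,2]>.03)&(P[:,2]<.2)&(P[:,1]<.7)]; print("box min",np.percentile(P,1,axis=0).round(3),"max",np.percentile(P,99,axis=0).round(3))
g=s.hsv; m=np.zeros(g.shape[:2],np.uint8); m[232:272,360:402]=((g[:,:,2]>110)&(g[:,:,1]<60))[232:272,360:402]*255
c=max(cv2.findContours(m,0,2)[0],key=cv2.contourArea); q=s.plane(c,.014)[:,:2].astype(np.float32); print("round tile",cv2.minEnclosingCircle(q),cv2.fitEllipse(q))
```

```text
box min [0.623 0.381 0.031] max [0.775 0.603 0.071]
round tile ((0.6594361066818237, -0.08124038577079773), 0.03212666139006615) ((0.660053014755249, -0.08188235759735107), (0.06101033464074135, 0.06163645535707474), 6.050423622131348)
```

Emit:
jog_arm(
  series=[
    [2, 30, 1, 0, 0, 0, 1],
    [2, 65, 1, 0, 0, 0, 1],
    [2, 100, 1, 0, 0, 0, 1],
    [2, 130, 1, 0, 0, 0, 1],
    [2, 152, 1, 0, 0, 0, 1],
    [2, 166, 1, 0, 0, 0, 1],
    [2, 174, 1, 0, 0, 0, 1],
    [2, 178, 1, 0, 0, 0, 1],
    [2, 180, 1, 0, 0, 0, 1],
    [2, 181, 1, 0, 0, 0, 1],
    [2, 182, 1, 0, 0, 0, 1],
    [2, 183, 1, 0, 0, 0, 1],
    [2, 183, 1, 0, 0, 0, 1],
    [2, 183, 1, 0, 0, 0, 1],
  ],
)

```text
time: 25.15
position: [0.516, 0.3156, 0.0276]
tool_rot: [-0.706, 0.031, -0.031, 0.706]
ft_force: [0.1, -0.3, -3.4]
grip_width: 0.0567
```

```bash
python3 -c "
from h import *
go(.516,.315,.0268,-5)
s=Cam('side');s.save('s6.png',(220,40,360,180),4)"
```

```text
shift [ 0.1  0.8 -0.6] turn [-0.  0.  0.] | at [0.516  0.3156 0.0276] yaw -4.98 t 25.15 w 0.0567 F [ 0.1 -0.3 -3.4]
```

View pics/s6.png

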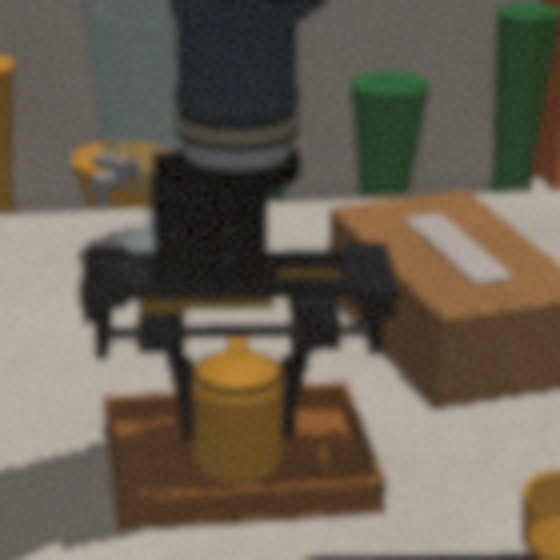

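The jar is just above the floor, with the wrist still carrying its weight. Easing it down 1 mm at a time.

Emit:
jog_arm(
  series=[
    [0, 0.5, 0, 0, 0, 0, 1],
    [0, 1, 0, 0, 0, 0, 1],
    [0, 1, 0, 0, 0, 0, 1],
    [0, 1, 0, 0, 0, 0, 1],
  ],
)

```text
time: 25.7
position: [0.516, 0.3156, 0.0267]
tool_rot: [-0.706, 0.031, -0.031, 0.706]
ft_force: [0.1, -0.4, -1.5]
grip_width: 0.0564
```

Emit:
jog_arm(
  series=[
    [0, 0.5, 0, 0, 0, 0, 1],
    [0, 1, 0, 0, 0, 0, 1],
    [0, 1, 0, 0, 0, 0, 1],
    [0, 1, 0, 0, 0, 0, 1],
  ],
)

```text
time: 26.2
position: [0.5161, 0.3156, 0.0266]
tool_rot: [-0.706, 0.031, -0.031, 0.706]
ft_force: [-1.2, -1.6, 5.6]
grip_width: 0.0564
```

The jar is now seated (+5.6 N). Releasing and rising.

Emit:
jog_arm(
  series=[
    [0, -0.5, 0, 0, 0, 0, 1],
    [0, -0.5, 0, 0, 0, 0, 0],
    [0, -0.5, 0, 0, 0, 0, -0.65],
    [0, -0.5, 0, 0, 0, 0, -0.65],
    [0, -0.5, 0, 0, 0, 0, -0.65],
    [0, -0.5, 0, 0, 0, 0, -0.65],
    [0, -15, 0, 0, 0, 0, -0.65],
    [0, -40, 0, 0, 0, 0, -0.65],
    [0, -80, 0, 0, 0, 0, -0.65],
    [0, -130, 0, 0, 0, 0, -0.65],
    [0, -165, 0, 0, 0, 0, -0.65],
    [0, -165, 0, 0, 0, 0, -0.65],
    [0, -165, 0, 0, 0, 0, -0.65],
  ],
)

```text
time: 27.82
position: [0.5153, 0.3153, 0.1906]
tool_rot: [0.707, -0.031, 0.031, -0.706]
ft_force: [-0.5, 0.1, -0.3]
grip_width: 0.072
```

Run:
```python
from h import *
s=Cam('side');s.save('s7.png',(220,40,360,180),4)
t=Cam('top');t.save('t7.png',(290,200,360,270),6)
go(.441,-.0785,.18,-20)
for nm,c in(("top",t),("side",s)):
    X=c.cloud();m=np.all((X>[.40,-.12,.068])&(X<[.485,-.035,.085]),axis=2)
    P=X[m];print(nm,m.sum(),"bbox-mid in vase axes:")
    for a in(-20,):
        r=np.radians(a);U=np.array([[np.cos(r),np.sin(r)],[-np.sin(r),np.cos(r)]]);Q=P[:,:2]@U.T
        lo,hi=np.percentile(Q,3,axis=0),np.percentile(Q,97,axis=0);print((hi-lo).round(4),(((hi+lo)/2)@U).round(4))
    ct=max(cv2.findContours(m.astype(np.uint8),0,2)[0],key=cv2.contourArea);print(rect(c.plane(ct,.076)[:,:2]))
```

```text
shift [ -39.4    9.9 -398.5] turn [ 0.002  0.262 -0.002] | at [0.5149 0.3151 0.1893] yaw -4.98 t 27.93 w 0.0715 F [-0.8 -0.1  0.1]
top 235 bbox-mid in vase axes:
[0.0454 0.0432] [ 0.4416 -0.0777]
(array([ 0.4411, -0.0774]), array([0.0448, 0.0478]), 69.74)
side 365 bbox-mid in vase axes:
[0.0449 0.0463] [ 0.4431 -0.0796]
(array([ 0.4425, -0.084 ]), array([0.0543, 0.048 ]), 70.78)
```

View pics/s7.png

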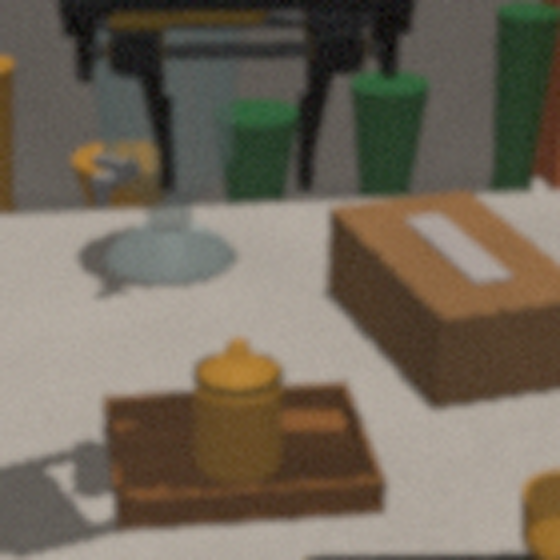

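View pics/t7.png

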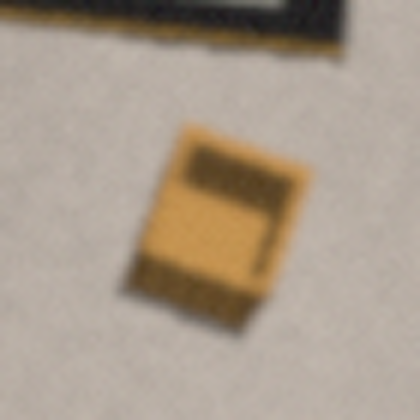

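The jar stands upright in the tray. The square vase is at (.442,-.0785) with yaw -20°. Moving over it.

Emit:
jog_arm(
  series=[
    [-5, 3, -50, 0, 0.05, 0, -0.65],
    [-10, 6, -100, 0, 0.1, 0, -0.65],
    [-15, 8, -155, 0, 0.15, 0, -0.65],
    [-20, 10, -210, 0, 0.2, 0, -0.65],
    [-25, 10, -265, 0, 0.262, 0, -0.65],
    [-31, 10, -320, 0, 0.262, 0, -0.65],
    [-36, 10, -370, 0, 0.262, 0, -0.65],
    [-38, 10, -398, 0, 0.262, 0, -0.65],
    [-38, 10, -398, 0, 0.262, 0, -0.65],
    [-38, 10, -398, 0, 0.262, 0, -0.65],
    [-38, 10, -398, 0, 0.262, 0, -0.65],
    [-38, 10, -398, 0, 0.262, 0, -0.65],
  ],
)

```text
time: 29.42
position: [0.4436, -0.0766, 0.1805]
tool_rot: [-0.696, 0.122, -0.122, 0.697]
ft_force: [0.5, 0.1, -1.5]
grip_width: 0.072
```

```bash
python3 -c "
from h import *
go(.442,-.0785,.031,-20)"
```

```text
shift [ -0.8 149.5  -2.3] turn [-0.     0.002 -0.   ] | at [ 0.4436 -0.0766  0.1805] yaw -19.89 t 29.43 w 0.072 F [ 0.5  0.1 -1.5]
```

Emit:
jog_arm(
  series=[
    [-1, 40, -2, 0, 0, 0, -0.65],
    [-1, 65, -2, 0, 0, 0, -0.65],
    [-1, 65, -2, 0, 0, 0, -0.65],
    [-1, 65, -2, 0, 0, 0, -0.65],
  ],
)

```text
time: 29.92
position: [0.4425, -0.0791, 0.1162]
tool_rot: [0.696, -0.122, 0.123, -0.696]
ft_force: [-0.1, -0.3, 1.0]
grip_width: 0.0717
```

```bash
python3 -c "
from h import *
go(.442,-.0785,.031,-20)
s=Cam('side');s.save('s8.png',(170,130,370,310),4)"
```

```text
shift [-0.8 85.2  0.4] turn [0.    0.001 0.001] | at [ 0.4425 -0.0791  0.1162] yaw -19.96 t 29.93 w 0.0717 F [-0.1 -0.3  1. ]
```

View pics/s8.png

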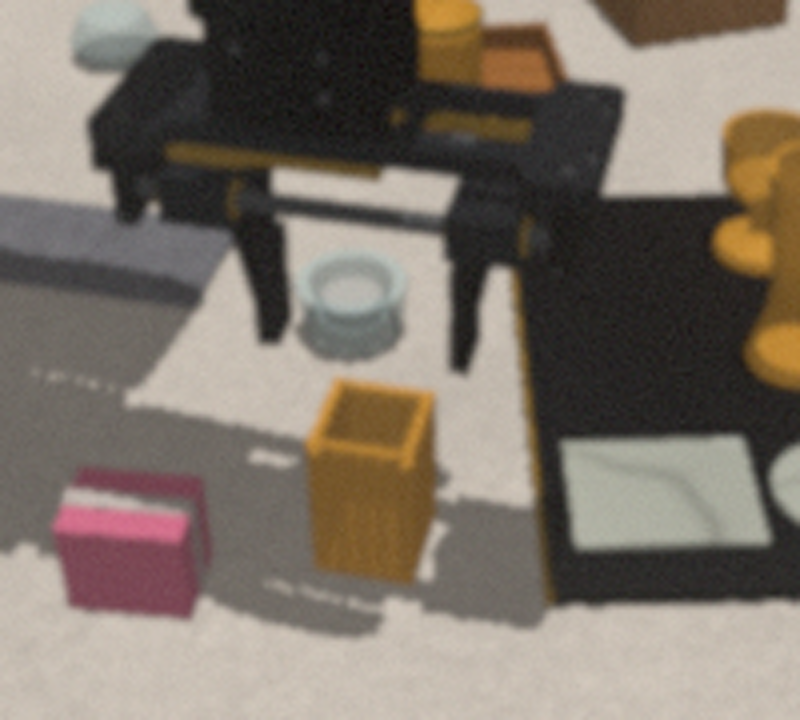

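The fingers straddle the vase at (370,480) in the crop and are clear of the pink box. Descend and grip.

Emit:
jog_arm(
  series=[
    [-1, 30, 0, 0, 0, 0, -0.65],
    [-1, 55, 0, 0, 0, 0, -0.65],
    [-1, 72, 0, 0, 0, 0, -0.65],
    [-1, 81, 0, 0, 0, 0, -0.65],
    [-1, 85, 0, 0, 0, 0, -0.65],
    [-1, 85, 0, 0, 0, 0, -0.65],
    [-1, 85, 0, 0, 0, 0, 0],
    [-1, 85, 0, 0, 0, 0, 1],
    [-1, 85, 0, 0, 0, 0, 1],
    [-1, 85, 0, 0, 0, 0, 1],
    [-1, 85, 0, 0, 0, 0, 1],
    [-1, 85, 0, 0, 0, 0, 1],
    [-1, 85, 0, 0, 0, 0, 1],
    [-1, 85, 0, 0, 0, 0, 1],
  ],
  grip_force=25,
)

```text
time: 31.72
position: [0.4415, -0.0791, 0.0308]
tool_rot: [0.696, -0.122, 0.123, -0.696]
ft_force: [1.7, -0.4, 5.0]
grip_width: 0.0459
```

```bash
python3 -c "
from h import *
go(.6594,-.0802,.15,-5)"
```

```text
shift [ 205.3 -119.    73.5] turn [ 0.    -0.262  0.001] | at [ 0.4415 -0.0791  0.0308] yaw -20.0 t 31.73 w 0.0459 F [ 1.7 -0.4  5. ]
```

Emit:
jog_arm(
  series=[
    [0, -10, 0, 0, 0, 0, 1],
    [0, -30, 0, 0, 0, 0, 1],
    [0, -65, 0, 0, 0, 0, 1],
    [0, -95, 0, 0, 0, 0, 1],
    [0, -119, 0, 0, 0, 0, 1],
    [20, -119, 7, 0, -0.04, 0, 1],
    [50, -119, 18, 0, -0.09, 0, 1],
    [85, -119, 30, 0, -0.14, 0, 1],
    [120, -119, 43, 0, -0.19, 0, 1],
    [155, -119, 56, 0, -0.24, 0, 1],
    [185, -119, 66, 0, -0.262, 0, 1],
    [205, -119, 73, 0, -0.262, 0, 1],
    [205, -119, 73, 0, -0.262, 0, 1],
    [205, -119, 73, 0, -0.262, 0, 1],
    [205, -119, 73, 0, -0.262, 0, 1],
  ],
)

```text
time: 33.6
position: [0.6569, -0.0801, 0.1492]
tool_rot: [-0.706, 0.032, -0.03, 0.707]
ft_force: [-0.3, -0.6, -3.5]
grip_width: 0.0462
```

```bash
python3 -c "
from h import *
go(.6594,-.0802,.0455,-5)"
```

```text
shift [  2.8 103.7   0. ] turn [-0.     0.    -0.003] | at [ 0.6569 -0.0801  0.1492] yaw -5.0 t 33.6 w 0.0462 F [-0.3 -0.6 -3.5]
```

Emit:
jog_arm(
  series=[
    [2, 25, 0, 0, 0, 0, 1],
    [2, 50, 0, 0, 0, 0, 1],
    [2, 72, 0, 0, 0, 0, 1],
    [2, 86, 0, 0, 0, 0, 1],
    [2, 94, 0, 0, 0, 0, 1],
    [2, 99, 0, 0, 0, 0, 1],
    [2, 101, 0, 0, 0, 0, 1],
    [2, 102, 0, 0, 0, 0, 1],
    [2, 103, 0, 0, 0, 0, 1],
    [2, 103, 0, 0, 0, 0, 1],
    [2, 103, 0, 0, 0, 0, 1],
  ],
)

```text
time: 34.98
position: [0.6607, -0.0805, 0.0467]
tool_rot: [0.706, -0.031, 0.031, -0.706]
ft_force: [0.0, -0.2, -2.7]
grip_width: 0.0458
```

```bash
python3 -c "
from h import *
go(.6594,-.0802,.0448,-5)
s=Cam('side');s.save('s9.png',(270,110,450,290),4)"
```

```text
shift [-1.3  1.9  0.2] turn [0. 0. 0.] | at [ 0.6607 -0.0805  0.0467] yaw -4.98 t 34.98 w 0.0458 F [ 0.  -0.2 -2.7]
```

View pics/s9.png

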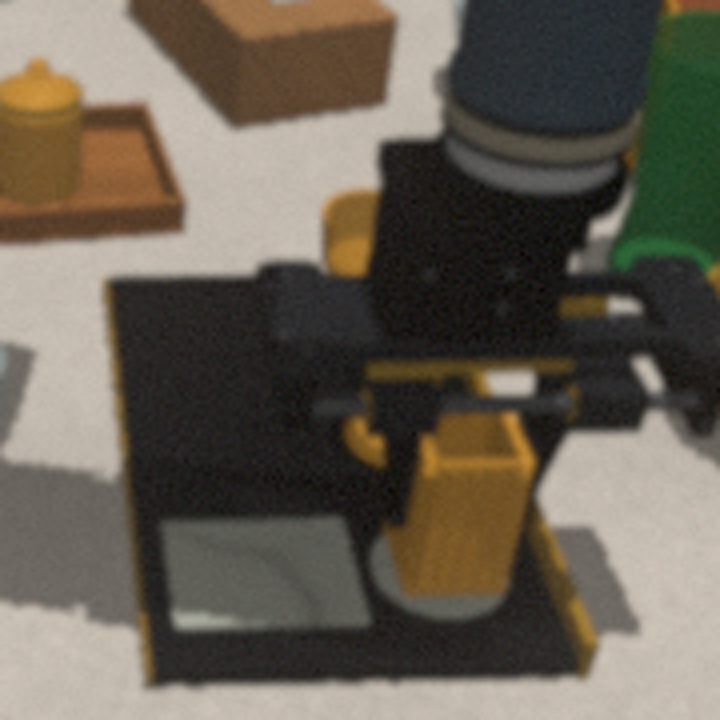

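Run:
```python
from h import *
s=Cam('side'); P=s.plane([(370.3,257.3),(398.5,259.2)],.016);print(P.round(4), np.linalg.norm(P[0]-P[1]))
d=P[1]-P[0];d/=np.linalg.norm(d);n=np.array([-d[1],d[0],0]);print("centre",P.mean(0)+.023*n)
g=s.hsv; m=((g[:,:,2]>85)&(g[:,:,1]<70))
y=[(x,int(np.where(m[240:272,x])[0].max()+240)) for x in range(365,400,2) if m[240:272,x].any()]
print(y); q=s.plane(y,.014)[:,:2];
from scipy.optimize import least_squares
f=least_squares(lambda p:np.hypot(*(q-p).T)-.032,[.659,-.08],loss='soft_l1',f_scale=.001);print("tile",f.x,np.abs(f.fun).round(4))
```

```text
[[ 0.6375 -0.0972  0.016 ]
 [ 0.6869 -0.108   0.016 ]] 0.05050918995388826
centre [ 0.66708556 -0.08014164  0.016     ]
[(365, 255), (367, 257), (369, 259), (371, 260), (373, 261), (375, 262), (377, 262), (379, 263), (381, 263), (383, 263), (385, 263), (387, 263), (389, 262), (391, 261), (393, 260)]
tile [ 0.66077743 -0.08033609] [0.0007 0.0008 0.0002 0.0001 0.0001 0.0008 0.0006 0.0009 0.0003 0.0001
 0.0002 0.0008 0.0004 0.001  0.0007]
```

The vase is over the tile to within a few mm. Setting it down gently.

Emit:
jog_arm(
  series=[
    [-1, 0.5, 0, 0, 0, 0, 1],
    [-1, 1, 0, 0, 0, 0, 1],
    [-1, 1.5, 0, 0, 0, 0, 1],
    [-1, 1.5, 0, 0, 0, 0, 1],
    [-1, 1.5, 0, 0, 0, 0, 1],
  ],
)

```text
time: 35.7
position: [0.6596, -0.0805, 0.0451]
tool_rot: [0.706, -0.031, 0.031, -0.706]
ft_force: [-0.1, -0.4, -3.1]
grip_width: 0.046
```

Emit:
jog_arm(
  series=[
    [0, 0.5, 0, 0, 0, 0, 1],
    [0, 1, 0, 0, 0, 0, 1],
    [0, 1, 0, 0, 0, 0, 1],
    [0, 1, 0, 0, 0, 0, 1],
  ],
)

```text
time: 36.2
position: [0.6597, -0.0804, 0.0448]
tool_rot: [0.706, -0.031, 0.031, -0.706]
ft_force: [-2.2, 0.4, 5.4]
grip_width: 0.0455
```

Seated. Releasing and rising.

Emit:
jog_arm(
  series=[
    [0, -0.5, 0, 0, 0, 0, 1],
    [0, -0.5, 0, 0, 0, 0, 0],
    [0, -0.5, 0, 0, 0, 0, -0.4],
    [0, -0.5, 0, 0, 0, 0, -0.5],
    [0, -0.5, 0, 0, 0, 0, -0.5],
    [0, -0.5, 0, 0, 0, 0, -0.5],
    [0, -15, 0, 0, 0, 0, -0.5],
    [0, -40, 0, 0, 0, 0, -0.5],
    [0, -80, 0, 0, 0, 0, -0.5],
    [0, -130, 0, 0, 0, 0, -1],
    [0, -155, 0, 0, 0, 0, -1],
    [0, -155, 0, 0, 0, 0, -1],
    [0, -155, 0, 0, 0, 0, -1],
  ],
)

```text
time: 37.83
position: [0.6587, -0.0802, 0.1983]
tool_rot: [-0.706, 0.031, -0.03, 0.707]
ft_force: [0.1, -0.3, 0.1]
grip_width: 0.0867
```

Run:
```python
from h import *
s=Cam('side');s.save('s10.png',(270,110,450,290),4)
go(.524,-.3085,.20,86.5)
```

```text
shift [-114.1   -2.3 -239.2] turn [-0.003 -1.597 -0.002] | at [ 0.6584 -0.0801  0.1975] yaw -4.98 t 37.88 w 0.0864 F [-0.5 -0.4  0. ]
```

View pics/s10.png

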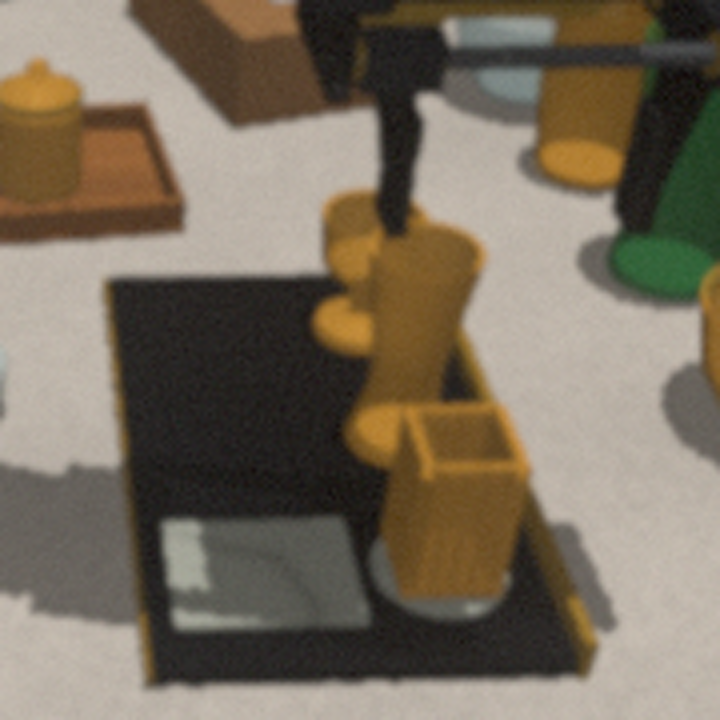

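The vase stands on the tile at crop (447,540). It looks a little towards +x, so I'll measure it once the arm is over the mat. Moving to the large carton.

Emit:
jog_arm(
  series=[
    [-14, 0, -30, 0, -0.18, 0, -1],
    [-28, 0, -60, 0, -0.36, 0, -1],
    [-42, 0, -90, 0, -0.54, 0, -1],
    [-57, 0, -120, 0, -0.72, 0, -1],
    [-71, 0, -150, 0, -0.9, 0, -1],
    [-86, -2, -180, 0, -1.08, 0, -1],
    [-100, -2, -210, 0, -1.26, 0, -1],
    [-110, -2, -230, 0, -1.44, 0, -1],
    [-114, -2, -239, 0, -1.597, 0, -1],
    [-114, -2, -239, 0, -1.597, 0, -1],
    [-114, -2, -239, 0, -1.597, 0, -1],
    [-114, -2, -239, 0, -1.597, 0, -1],
  ],
)

```text
time: 39.38
position: [0.5254, -0.3078, 0.2006]
tool_rot: [-0.515, -0.485, 0.484, 0.515]
ft_force: [-0.1, -0.1, -0.7]
grip_width: 0.0871
```

Run:
```python
from h import *
s=Cam('side');s.save('s11.png')
go(.524,-.3085,.034,86.5)
X=s.cloud()
for nm,lo,hi in(("vase top",[.62,-.12,.082],[.71,-.045,.096]),("vase low",[.6,-.13,.02],[.71,-.045,.075]),("L",[.46,-.4,.058],[.6,-.22,.07]),("S",[.37,-.4,.048],[.475,-.22,.06])):
    m=np.all((X>lo)&(X<hi),axis=2);P=X[m]
    if m.sum()<20: print(nm,m.sum());continue
    r=np.radians(-5);U=np.array([[np.cos(r),np.sin(r)],[-np.sin(r),np.cos(r)]]);Q=P[:,:2]@U.T
    lo,hi=np.percentile(Q,3,axis=0),np.percentile(Q,97,axis=0);print(nm,m.sum(),(hi-lo).round(4),(((hi+lo)/2)@U).round(4))
```

```text
shift [ -0.7 166.8   1.3] turn [-0.  0.  0.] | at [ 0.5255 -0.3079  0.2008] yaw 86.52 t 39.42 w 0.0872 F [-0.5  0.2 -0.5]
vase top 0
vase low 0
L 2807 [0.0757 0.0593] [ 0.5253 -0.311 ]
S 1308 [0.0526 0.0386] [ 0.4274 -0.3041]
```

View pics/s11.png

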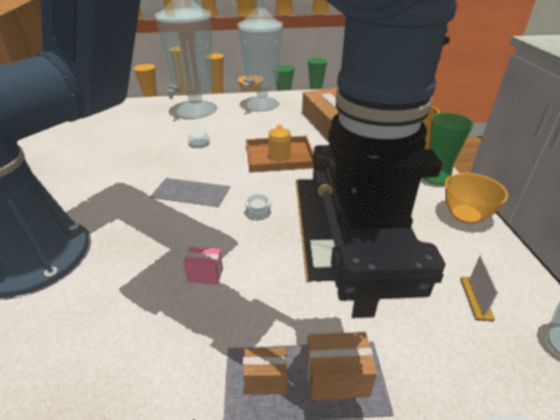

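The arm hides the vase here, so I'll measure it from the saved s10 crop, using its rim corners on the z=0.090 plane.

Run:
```python
from h import *
s=Cam('side'); c=np.array([(402,405),(500,402),(527,468),(428,478)])/4+[270,110]-[.375,.375]
P=s.plane(c,.090);print(P.round(4),P.mean(0).round(4),rect(P[:,:2]))
```

```text
[[ 0.6394 -0.0545  0.09  ]
 [ 0.6838 -0.0575  0.09  ]
 [ 0.6792 -0.1036  0.09  ]
 [ 0.6353 -0.105   0.09  ]] [ 0.6594 -0.0802  0.09  ] (array([ 0.6595, -0.0813]), array([0.0512, 0.0445]), 85.33)
```

The vase is centred at (.6594,-.0802), within 1-2 mm of the tile. Grasping the large carton.

Emit:
jog_arm(
  series=[
    [-1, 50, 1, 0, 0, 0, -1],
    [-1, 100, 1, 0, 0, 0, -1],
    [-1, 140, 1, 0, 0, 0, -1],
    [-1, 160, 1, 0, 0, 0, -1],
    [-1, 166, 1, 0, 0, 0, -1],
    [-1, 166, 1, 0, 0, 0, -1],
    [-1, 166, 1, 0, 0, 0, 0],
    [-1, 166, 1, 0, 0, 0, 1],
    [-1, 166, 1, 0, 0, 0, 1],
    [-1, 166, 1, 0, 0, 0, 1],
    [-1, 166, 1, 0, 0, 0, 1],
    [-1, 166, 1, 0, 0, 0, 1],
    [-1, 166, 1, 0, 0, 0, 1],
  ],
  grip_force=25,
)

```text
time: 41.1
position: [0.5245, -0.31, 0.0357]
tool_rot: [0.515, 0.485, -0.485, -0.514]
ft_force: [0.2, -1.0, 5.6]
grip_width: 0.0619
```

```bash
python3 -c "
from h import *
go(.577,-.073,.18,85)"
```

```text
shift [ 239.6 -144.5  -38.1] turn [ 0.001  0.027 -0.001] | at [ 0.5245 -0.31    0.0357] yaw 86.53 t 41.1 w 0.0619 F [ 0.2 -1.   5.6]
```

Emit:
jog_arm(
  series=[
    [0, -12, 0, 0, 0, 0, 1],
    [0, -40, 0, 0, 0, 0, 1],
    [0, -80, 0, 0, 0, 0, 1],
    [0, -120, 0, 0, 0, 0, 1],
    [10, -144, -2, 0, 0, 0, 1],
    [45, -144, -7, 0, 0.01, 0, 1],
    [85, -144, -13, 0, 0.02, 0, 1],
    [125, -144, -20, 0, 0.027, 0, 1],
    [165, -144, -26, 0, 0.027, 0, 1],
    [205, -144, -32, 0, 0.027, 0, 1],
    [230, -144, -36, 0, 0.027, 0, 1],
    [239, -144, -37, 0, 0.027, 0, 1],
    [239, -144, -37, 0, 0.027, 0, 1],
    [239, -144, -37, 0, 0.027, 0, 1],
    [239, -144, -37, 0, 0.027, 0, 1],
  ],
)

```text
time: 42.98
position: [0.5755, -0.0744, 0.179]
tool_rot: [0.522, 0.477, -0.477, -0.522]
ft_force: [0.7, 0.5, -3.2]
grip_width: 0.0616
```

```bash
python3 -c "
from h import *
go(.576,-.073,.0465,85)"
```

```text
shift [  1.4 132.5  -0.4] turn [-0.    -0.002 -0.   ] | at [ 0.5755 -0.0744  0.179 ] yaw 84.88 t 42.98 w 0.0616 F [ 0.7  0.5 -3.2]
```

Emit:
jog_arm(
  series=[
    [1, 40, 0, 0, -0.002, 0, 1],
    [1, 80, 0, 0, -0.002, 0, 1],
    [1, 108, 0, 0, -0.002, 0, 1],
    [1, 122, 0, 0, -0.002, 0, 1],
    [1, 128, 0, 0, -0.002, 0, 1],
    [1, 131, 0, 0, -0.002, 0, 1],
    [1, 132, 0, 0, -0.002, 0, 1],
    [1, 132, 0, 0, -0.002, 0, 1],
    [1, 132, 0, 0, -0.002, 0, 1],
  ],
)

```text
time: 44.1
position: [0.5761, -0.0723, 0.0476]
tool_rot: [0.521, 0.478, -0.478, -0.521]
ft_force: [0.2, 0.7, -3.3]
grip_width: 0.0619
```

```bash
python3 -c "
from h import *
go(.576,-.073,.0457,85)
s=Cam('side');s.save('s12.png',(270,130,450,290),4)"
```

```text
shift [-0.7  1.9 -0. ] turn [ 0.001  0.002 -0.   ] | at [ 0.5761 -0.0723  0.0476] yaw 85.09 t 44.1 w 0.0619 F [ 0.2  0.7 -3.3]
```

View pics/s12.png

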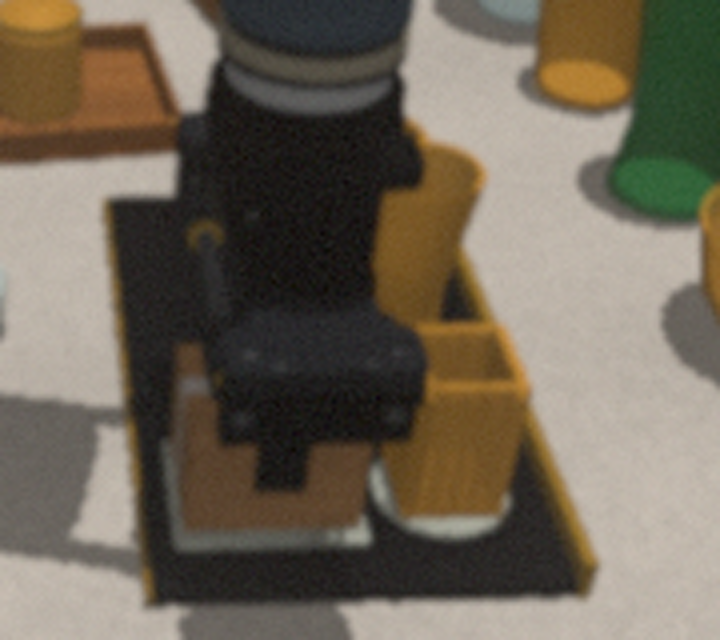

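The carton is over the tile with the vase clear of it. Easing down.

Emit:
jog_arm(
  series=[
    [0, 0.5, 0, 0, 0, 0, 1],
    [0, 1, 0, 0, 0, 0, 1],
    [0, 1.5, 0, 0, 0, 0, 1],
    [0, 2, 0, 0, 0, 0, 1],
    [0, 2, 0, 0, 0, 0, 1],
    [0, 2, 0, 0, 0, 0, 1],
  ],
)

```text
time: 44.9
position: [0.5756, -0.0722, 0.0457]
tool_rot: [0.521, 0.478, -0.478, -0.521]
ft_force: [-1.8, 0.4, 5.4]
grip_width: 0.0617
```

Emit:
jog_arm(
  series=[
    [0, 0.5, 0, 0, 0, 0, 1],
    [0, 0.5, 0, 0, 0, 0, 1],
    [0, 0.5, 0, 0, 0, 0, 1],
  ],
)

```text
time: 45.28
position: [0.5757, -0.0722, 0.0457]
tool_rot: [0.521, 0.478, -0.478, -0.521]
ft_force: [-3.3, 0.9, 9.2]
grip_width: 0.0617
```

Emit:
jog_arm(
  series=[
    [0, -1, 0, 0, 0, 0, 1],
    [0, -1, 0, 0, 0, 0, 0],
    [0, -1, 0, 0, 0, 0, -1],
    [0, -1, 0, 0, 0, 0, -1],
    [0, -1, 0, 0, 0, 0, -1],
    [0, -1, 0, 0, 0, 0, -1],
    [0, -15, 0, 0, 0, 0, -1],
    [0, -50, 0, 0, 0, 0, -1],
    [0, -100, 0, 0, 0, 0, -1],
    [0, -145, 0, 0, 0, 0, -1],
    [0, -150, 0, 0, 0, 0, -1],
    [0, -150, 0, 0, 0, 0, -1],
  ],
)

```text
time: 46.78
position: [0.5756, -0.0722, 0.1953]
tool_rot: [0.521, 0.478, -0.478, -0.521]
ft_force: [-0.8, -0.2, -0.2]
grip_width: 0.0869
```

Run:
```python
from h import *
s=Cam('side');s.save('s13.png',(230,110,430,290),4)
go(.427,-.304,.19,86.5)
X=s.cloud()
m=np.all((X>[.48,-.16,.066])&(X<[.64,.03,.080]),axis=2);ct=max(cv2.findContours(m.astype(np.uint8),0,2)[0],key=cv2.contourArea);print(m.sum(),rect(s.plane(ct,.074)[:,:2]))
```

```text
shift [-243.8    4.2  127.5] turn [-0.001 -0.025  0.   ] | at [ 0.5749 -0.072   0.1941] yaw 85.08 t 46.83 w 0.087 F [-0.6  0.6 -0.7]
1213 (array([ 0.5758, -0.0777]), array([0.0689, 0.0817]), 85.5)
```

View pics/s13.png

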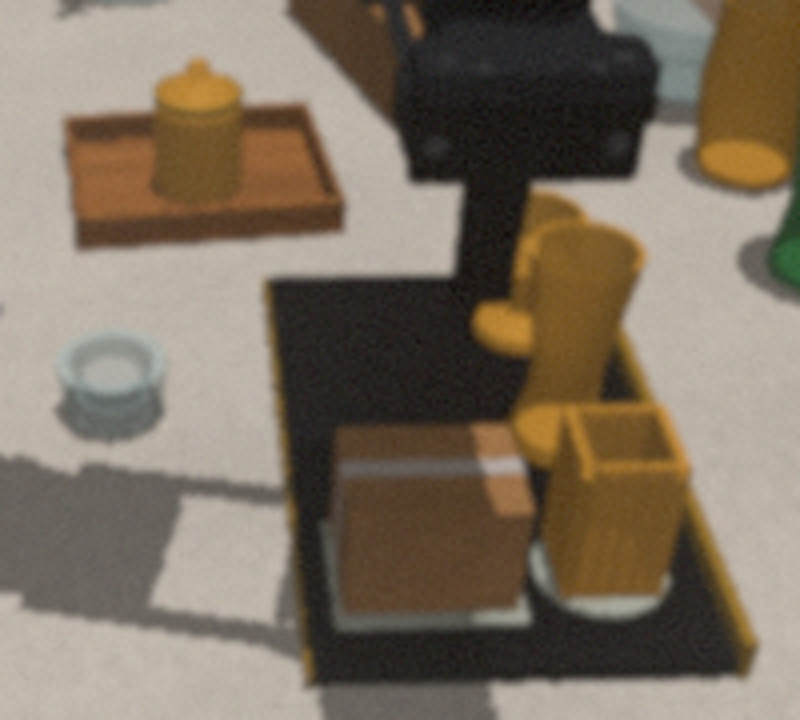

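The large carton sits square on its tile, its top centred at x .576 with yaw about -4.5°. Now the small one.

Emit:
jog_arm(
  series=[
    [-50, 1, 26, 0, -0.01, 0, -1],
    [-100, 2, 52, 0, -0.025, 0, -1],
    [-150, 4, 78, 0, -0.025, 0, -1],
    [-200, 4, 105, 0, -0.025, 0, -1],
    [-235, 4, 123, 0, -0.025, 0, -1],
    [-244, 4, 127, 0, -0.025, 0, -1],
    [-244, 4, 127, 0, -0.025, 0, -1],
    [-244, 4, 127, 0, -0.025, 0, -1],
    [-244, 4, 127, 0, -0.025, 0, -1],
  ],
)

```text
time: 47.95
position: [0.4288, -0.3032, 0.1904]
tool_rot: [-0.514, -0.485, 0.485, 0.515]
ft_force: [0.6, 0.7, -0.3]
grip_width: 0.0872
```

```bash
python3 -c "
from h import *
go(.427,-.304,.0175,86.5)
s=Cam('side');s.save('s14.png')"
```

```text
shift [ -1.  172.9   1.7] turn [-0.     0.002  0.001] | at [ 0.4288 -0.3032  0.1904] yaw 86.63 t 47.95 w 0.0872 F [ 0.6  0.7 -0.3]
```

View pics/s14.png

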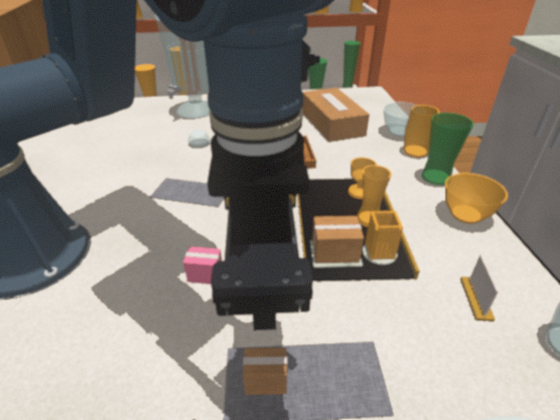

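The small carton is alone on the mat at (265,370). Gripping it.

Emit:
jog_arm(
  series=[
    [-1, 50, 1, 0, 0, 0, -1],
    [-1, 100, 1, 0, 0, 0, -1],
    [-1, 145, 1, 0, 0, 0, -1],
    [-1, 165, 1, 0, 0, 0, -1],
    [-1, 172, 1, 0, 0, 0, -1],
    [-1, 172, 1, 0, 0, 0, -1],
    [-1, 172, 1, 0, 0, 0, 0],
    [-1, 172, 1, 0, 0, 0, 1],
    [-1, 172, 1, 0, 0, 0, 1],
    [-1, 172, 1, 0, 0, 0, 1],
    [-1, 172, 1, 0, 0, 0, 1],
    [-1, 172, 1, 0, 0, 0, 1],
    [-1, 172, 1, 0, 0, 0, 1],
    [-1, 172, 1, 0, 0, 0, 1],
  ],
  grip_force=20,
)

```text
time: 49.75
position: [0.4271, -0.3053, 0.0186]
tool_rot: [-0.515, -0.485, 0.485, 0.515]
ft_force: [-0.2, -0.1, 1.6]
grip_width: 0.0401
```

```bash
python3 -c "
from h import *
go(.5757,-.0723,.20,85.2)"
```

```text
shift [ 241.6 -181.4 -134.1] turn [-0.     0.023  0.   ] | at [ 0.4271 -0.3053  0.0186] yaw 86.52 t 49.75 w 0.0401 F [-0.2 -0.1  1.6]
```

Emit:
jog_arm(
  series=[
    [0, -12, 0, 0, 0, 0, 1],
    [0, -45, 0, 0, 0, 0, 1],
    [0, -90, 0, 0, 0, 0, 1],
    [0, -135, 0, 0, 0, 0, 1],
    [0, -170, 0, 0, 0, 0, 1],
    [20, -181, -11, 0, 0, 0, 1],
    [55, -181, -31, 0, 0.01, 0, 1],
    [95, -181, -53, 0, 0.023, 0, 1],
    [135, -181, -75, 0, 0.023, 0, 1],
    [175, -181, -97, 0, 0.023, 0, 1],
    [212, -181, -118, 0, 0.023, 0, 1],
    [235, -181, -130, 0, 0.023, 0, 1],
    [242, -181, -134, 0, 0.023, 0, 1],
    [242, -181, -134, 0, 0.023, 0, 1],
    [242, -181, -134, 0, 0.023, 0, 1],
    [242, -181, -134, 0, 0.023, 0, 1],
  ],
)

```text
time: 51.75
position: [0.5752, -0.073, 0.1996]
tool_rot: [-0.521, -0.478, 0.478, 0.521]
ft_force: [0.4, 0.0, -1.9]
grip_width: 0.0401
```

```bash
python3 -c "
from h import *
go(.5757,-.0723,.0900,85.2)"
```

```text
shift [  0.8 109.6  -0.5] turn [-0.    -0.002 -0.   ] | at [ 0.5752 -0.073   0.1996] yaw 85.11 t 51.75 w 0.0401 F [ 0.4  0.  -1.9]
```

Emit:
jog_arm(
  series=[
    [1, 35, 0, 0, 0, 0, 1],
    [1, 65, 0, 0, 0, 0, 1],
    [1, 88, 0, 0, 0, 0, 1],
    [1, 100, 0, 0, 0, 0, 1],
    [1, 106, 0, 0, 0, 0, 1],
    [1, 108, 0, 0, 0, 0, 1],
    [1, 108, 0, 0, 0, 0, 1],
    [1, 108, 0, 0, 0, 0, 1],
  ],
)

```text
time: 52.75
position: [0.5762, -0.0711, 0.0923]
tool_rot: [0.521, 0.479, -0.478, -0.52]
ft_force: [-1.3, 0.1, -1.8]
grip_width: 0.0402
```

```bash
python3 -c "
from h import *
go(.5757,-.0723,.0886,85.2)
s=Cam('side');s.save('s15.png',(270,130,450,290),4)"
```

```text
shift [-1.2  3.7  0.4] turn [ 0.001  0.    -0.   ] | at [ 0.5762 -0.0711  0.0923] yaw 85.21 t 52.75 w 0.0402 F [-1.3  0.1 -1.8]
```

View pics/s15.png

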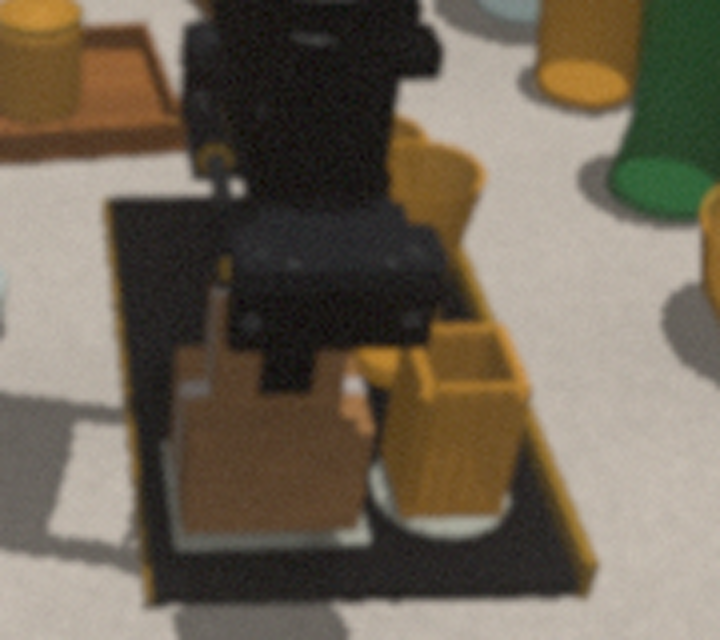

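Emit:
jog_arm(
  series=[
    [-1, 1, 0, 0, 0, 0, 1],
    [-1, 2, 0, 0, 0, 0, 1],
    [-1, 2.5, 0, 0, 0, 0, 1],
    [-1, 3, 0, 0, 0, 0, 1],
    [-1, 3, 0, 0, 0, 0, 1],
    [-1, 3, 0, 0, 0, 0, 1],
  ],
)

```text
time: 53.55
position: [0.5756, -0.072, 0.0886]
tool_rot: [-0.52, -0.479, 0.479, 0.521]
ft_force: [0.4, -0.1, -0.8]
grip_width: 0.0404
```

Emit:
jog_arm(
  series=[
    [0, 0.5, 0, 0, 0, 0, 1],
    [0, 1, 0, 0, 0, 0, 1],
    [0, 1, 0, 0, 0, 0, 1],
    [0, 1, 0, 0, 0, 0, 1],
  ],
)

```text
time: 54.05
position: [0.5756, -0.072, 0.0886]
tool_rot: [0.521, 0.479, -0.479, -0.52]
ft_force: [-1.4, -0.2, 6.1]
grip_width: 0.0402
```

Seated. Release, rise, and swing away for a check.

Emit:
jog_arm(
  series=[
    [0, -0.7, 0, 0, 0, 0, 1],
    [0, -0.7, 0, 0, 0, 0, 0.2],
    [0, -0.7, 0, 0, 0, 0, -1],
    [0, -0.7, 0, 0, 0, 0, -1],
    [0, -0.7, 0, 0, 0, 0, -1],
    [0, -0.7, 0, 0, 0, 0, -1],
    [0, -15, 0, 0, 0, 0, -1],
    [0, -50, 0, 0, 0, 0, -1],
    [0, -90, 0, 0, 0, 0, -1],
    [0, -120, 0, 0, 0, 0, -1],
    [0, -130, 0, 0, 0, 0, -1],
    [0, -130, 0, 0, 0, 0, -1],
  ],
)

```text
time: 55.55
position: [0.5758, -0.072, 0.2182]
tool_rot: [0.521, 0.479, -0.478, -0.52]
ft_force: [-0.4, 0.3, -0.2]
grip_width: 0.0869
```

```bash
python3 -c "
from h import *
go(.43,.36,.25,85)"
```

```text
shift [418.3 -32.2 181.4] turn [ 0.001  0.004 -0.   ] | at [ 0.5758 -0.072   0.2182] yaw 85.2 t 55.55 w 0.0869 F [-0.4  0.3 -0.2]
```

Emit:
jog_arm(
  series=[
    [40, -15, 18, 0, 0, 0, -1],
    [90, -32, 40, 0, 0, 0, -1],
    [140, -32, 62, 0, 0, 0, -1],
    [190, -32, 84, 0, 0, 0, -1],
    [240, -32, 106, 0, 0, 0, -1],
    [290, -32, 128, 0, 0, 0, -1],
    [340, -32, 150, 0, 0, 0, -1],
    [390, -32, 170, 0, 0, 0, -1],
    [418, -32, 181, 0, 0, 0, -1],
    [418, -32, 181, 0, 0, 0, -1],
    [418, -32, 181, 0, 0, 0, -1],
  ],
)

```text
time: 56.92
position: [0.4298, 0.3588, 0.2483]
tool_rot: [-0.52, -0.478, 0.48, 0.521]
ft_force: [0.4, 0.1, -0.0]
grip_width: 0.0869
```

Run:
```python
from h import *
s=Cam('side');t=Cam('top');s.save('s16.png');t.save('t16.png',(190,95,370,255),4)
X=t.cloud()
for k,lo,hi,z in(("small",[.5,-.14,.112],[.66,.02,.135],.124),("large",[.48,-.16,.068],[.635,.03,.080],.074),("vase",[.62,-.13,.08],[.71,-.04,.1],.09),("flared",[.6,-.02,.11],[.75,.08,.14],.125),("bowl",[.6,.08,.07],[.75,.2,.1],.085)):
    m=np.all((X>lo)&(X<hi),axis=2);ct=max(cv2.findContours(m.astype(np.uint8),0,2)[0],key=cv2.contourArea);print(k,m.sum(),np.median(X[m][:,2]).round(4),rect(t.plane(ct,z)[:,:2]))
```

```text
small 612 0.1231 (array([ 0.5729, -0.0702]), array([0.0384, 0.0604]), 83.71)
large 484 0.0732 (array([ 0.5743, -0.0708]), array([0.06  , 0.0816]), 85.13)
vase 267 0.0887 (array([ 0.6569, -0.0774]), array([0.0467, 0.0512]), 85.09)
flared 280 0.1219 (array([0.6662, 0.019 ]), array([0.0567, 0.054 ]), 1.65)
bowl 270 0.0821 (array([0.6743, 0.1181]), array([0.0615, 0.0544]), 2.6)
```

View pics/s16.png

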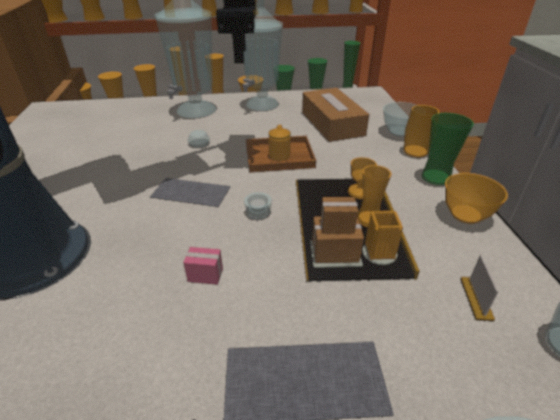

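View pics/t16.png

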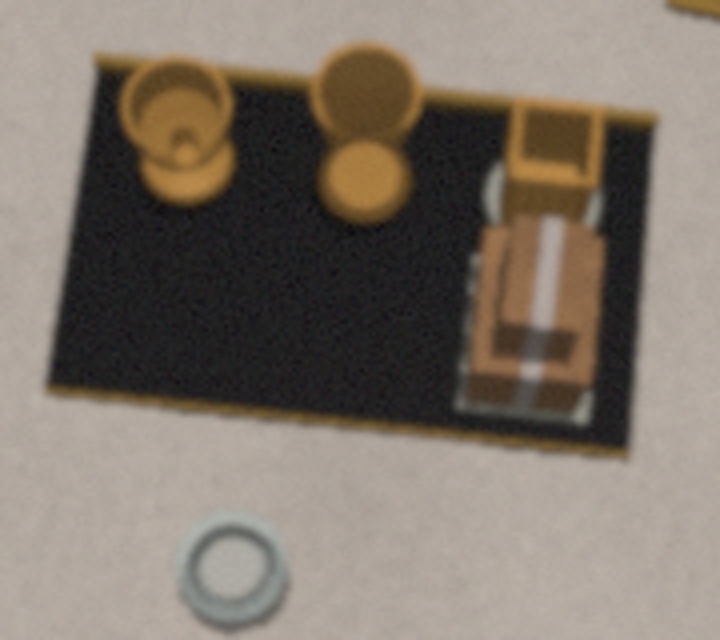

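Everything is in place: the cartons are stacked square at (337,235) in the side view, the vase is on the round tile at (383,238), and the jar is upright in the tray at (279,146). The flared vase and bowl haven't moved. Handing in.

```bash
python3 -c "
from h import *
print(hand_in())"
```

```text
the job is handed in; nothing more can be done
None
```

The job is done and handed in at about 57 s of the 144 s allowed; the hand-in gives no verdict. I moved both cartons to the larger grey mat, stood the jar in the tray and set the square vase on the round tile. Then I put the large carton back on its oblong tile with the small one on top. Each piece was lowered to light contact (10 N or less on the wrist) before I released it.

What the last checks showed:
- **Cartons:** the large one is about 2 mm from the tile centre and square to about 0.2°. The small one is within about 2 mm and 1.5° of the large one.
- **Square vase:** about 1 mm from the tile centre in the side view and about 3 mm in the top view. The two views disagree by 2–3 mm, which is about the calibration error and well inside the 12 mm limit.
- **Jar:** it looks upright on the tray floor in the last side picture. I did not re-measure its position after placing it; it was released at the tray's centre.
- **Flared vase and footed bowl:** both within 1 mm of where they started.

No check failed.

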